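# Chain a second clay lantern under the first and start the drying fan

## Task

Lift the terracotta lantern out of the crate and stand it upright on the middle of the empty ware board; let go, then take it again in a way that leaves its hook free, and hang the hook in the wire loop under the blue lantern so that the two hang as a chain from the stand. Once it hangs freely and you have let go, switch the drying fan on by pushing the green end of the rocker down until it snaps over. Leave the vase, the jar and the bowl where they are, and do not knock the blue lantern off its stand.

Things in the scene. Friction and masses are not known exactly. Their poses are not given: they have to be found in the camera images.
- lantern_body (a point): Loose terracotta lantern to be hung, about 0.24 kg: square block 42 x 42 mm, 64 mm high, stepped roof to 82 mm, wire hook to 168 mm above its underside. This point is the middle of the block, 32 mm above the underside; z up, x and y square to the faces. It starts upright in one cell of the crate, block below the rim; the roof's top step and the hook stand above it.
- lantern_hook (a point): Point under its hook's crown, 156 mm above the underside, on the centre line: a 6 mm loop bar's centre sits here when hung. Axes as the lantern's. Hook: 8 mm wire in the plane y = 0: stem at x = 0, 80 to 124 mm up, bends to x = -13 mm at 135 to 150 mm, crown (wire centre) 164 mm, down to a tip at x = +15 mm, lowest point 138 mm. Mouth opens downwards, 18 mm wide.
- upper_loop (a point): Middle of the bottom bar (6 mm wire, shallow V) of the loop under the blue lantern, about 191 mm above the bench. Loop in the plane x = 0 of this frame, inside 40 mm wide (y), 59 mm high. Put a hook through it along +x, hook's x along this x, then lower. z up. Blue lantern: loose, about 0.4 kg, 56 x 56 x 40 mm, underside 62 mm above this point; hangs by its bail and can swing.
- stand_axis (a point): Fixed dark steel stand: point on the bench below where the chain hangs. x points to the post, 75 mm away; the -x side is open. Foot plate 10 mm thick, x from -40 to +100 mm, 100 mm wide. Two prongs carry the blue lantern's bail at 335 mm height; their tips reach x = -26 mm.
- crate: Fixed plywood crate, 145 (x) x 76 (y) mm, 92 mm high, walls and floor 6 mm; two cells about 63 mm square, centres at x = +36 and -36 mm. Origin: centre of its underside.
- board_top (a point): Fixed empty wooden ware board, 180 (x) x 140 (y) mm, 12 mm thick: the centre of its top face; z up.
- rocker (a joint): Rocker of the fan's bench switch, rad. -0.25 = off (red end down, green end raised), +0.25 = on (green end down). Over-centre: a steel weight bar above its pivot tips it to the nearer stop; about 0.5 N at the green end pushes it over.
- rocker_green (a point): Point on top of the rocker's green end, 48 mm from its pivot, where to push down; about 61 mm above the bench when off, 38 mm when on. Rocker 120 mm long, 40 mm wide, pivot 46 mm above the bench; x along the pivot, -y to the green end. Weight bar: 24 mm thick, 50 mm long, 26 mm above the pivot, leans 7 mm either way. Fixed grey housing 60 (x) x 124 (y) mm, 28 mm high.
- vase_mid (a point): Bystander: white bud vase without hook, 82 mm high, 48 mm across, in the crate's other cell; its middle.
- jar_mid (a point): Bystander: amber glaze jar, 100 mm high, 68 mm across; its middle.
- bowl_mid (a point): Bystander: terracotta bowl, 50 mm high, 110 mm across; its middle, 25 mm above its underside.
Mind the look-alikes: they are no part of the job. Of the things that look like the part that bears lantern_body, the middle-sized one is meant.

How it is judged:
On the way, in this order (a step that is already met when the one before it is completed fails the run):
1. the terracotta lantern stands upright on the ware board, let go (x of lantern_body in the frame of board_top between -0.08 and 0.08 m and y of lantern_body in the frame of board_top between -0.06 and 0.06 m and z of lantern_body in the frame of board_top between 0.026 and 0.037 m and angle between lantern_body's own z axis and vertical below 0.1 rad and contact force between the fingers and lantern below 0.05 N), for 0.2 s.
2. the terracotta lantern hangs by its hook from the loop under the blue lantern, let go (x of lantern_hook in the frame of upper_loop between -0.009 and 0.009 m and y of lantern_hook in the frame of upper_loop between -0.014 and 0.014 m and z of lantern_hook in the frame of upper_loop between -0.01 and 0.008 m and angle between each of lantern_body, upper_loop's own z axis and vertical below 0.2 rad and contact force between lantern and upper above 0.8 N and horizontal distance between upper_loop and stand_axis below 0.02 m and height (world z) of upper_loop above 0.17 m and contact force between the fingers and lantern below 0.05 N), for 0.3 s.
3. the rocker is snapped over to on (value of joint rocker above 0.17 rad), for 0.2 s.
At the end, for the whole second after the job is handed in: Lantern hangs free and plumb (0.2 rad), loop bar in its hook (hook point within 9 mm across, 14 mm along, -10/+8 mm in height of the bar's centre); blue lantern still on its prongs (loop within 20 mm of the axis, above 170 mm); both below 0.08 m/s; rocker on (above 0.17 rad) (all of step 2 and value of joint rocker above 0.17 rad and linear speed of each of lantern, upper below 0.08 m/s); the robot touches nothing.
It fails at once if vase pushed more than 30 mm from where it was (distance of vase_mid from where it was at the start of the episode above 0.03 m).
It fails at once if jar pushed more than 30 mm from where it was (distance of jar_mid from where it was at the start of the episode above 0.03 m).
It fails at once if bowl pushed more than 30 mm from where it was (distance of bowl_mid from where it was at the start of the episode above 0.03 m).
It fails at once if the blue lantern comes off its stand (height (world z) of upper_loop below 0.15 m).
It also fails if it takes over 72 s, if anything falls off the work surface, if the arm or the gripper's body presses on something with over 40 N, if the wrist force passes 120 N, or if a joint passes its speed limit or range.

## Robot

A 6-joint arm with a two-finger parallel gripper is mounted at the origin on the work surface. World frame = base frame: x ahead of the robot, y to its left, z up, the work surface at z = 0. Lengths are in m, angles in rad, forces in N, time in s.
With the tool pointing down it reaches from about 0.3 to 0.775 m from the base axis. Payload 14.6 kg.
Tool frame: the origin (TCP) lies on the mounting face of the last link; the fingertips stand 199 mm ahead of it and the grasp point (between the pads) lies 180 mm ahead of it; z points along the fingers, y is the direction in which the jaws open and shut (so a half turn about z gives the same grasp; the last joint's range is limited). The gripper opens to 94 mm and grips with 3 to 60 N. Pads are 16 mm wide; open, the fingers measure 119 mm over their backs; the gripper's body (75 mm by 177 mm) begins 78 mm behind the grasp point.
Start: joints at [-1.339, 0.3, 1.521, -0, 1.321, -0.067], TCP at [0.162, -0.526, 0.405] pointing down, gripper open.
Joint ranges: [-3.03, 3.03], [-0.79, 2.21], [0.23, 2.52], [-1.04, 4.18], [0, 3.07], [-2.55, 2.55]. Speed limits (rad/s): [2.22, 2.22, 2.57, 3.14, 3.14, 3.14].

## Interface

Orientations are given as [roll, pitch, yaw] about the fixed x, y, z axes, in that order (R = Rz(yaw) Ry(pitch) Rx(roll)).
In Python, from station import sensors, vision, job gives the robot as it stands. The module is installed in compiled form; this text tells all that it offers.
- The arm moves only by the tool arm_command, never from a script. Its argument "plan" is one flat list of numbers, 5 for each row, row after row: the closure, from -1 (fully open) to 1 (shut), so that 0 is half open, then the shift along the world's x, y, z scaled (see below), then the turn about the world's z scaled (see below). A call has 1 to 20 rows; each row is the pose to reach, as a shift and turn from the pose commanded when the call began; what a row does not reach only later rows make up. The controller multiplies each number of a shift by 400 mm and each number of a turn by 120 degrees. A row lasts 1/10 s, in which the tool goes at most 50 mm and 8.59 degrees, less where a joint would pass 70% of its speed; a pose out of reach is approached as far as the arm can. A call with a number of a shift or a turn outside -1 to 1 is refused whole. A call with a gripper value outside its range is refused whole. The fingers move at their own pace and stop on an object; "newtons" is the grip in N (left out, the last holds). Time passes only in rows, so rows that repeat a pose let the fingers close. It gives the time, the measured TCP pose, the force and the opening at its end, in the units of the state.
- sensors.get_obs(): the state, without advancing time (a new reading comes with each control period).
- vision.camera(name): name is "scene" or "top" or "wrist"; returns the picture (480x640x3 uint8, blue, green, red); there is no depth.
- vision.camera_params(name): a dict with "intrinsics" (3x3 intrinsics, pixels), "rvec" (rotation vector, rad) and "tvec" (3), from world to camera coordinates, as OpenCV has them. Camera axes: x right, y down, z forward; pixel columns grow to the right and rows downward; lengths in m; the calibration is good to about 2 mm. A picture is of the moment at which its call begins: read the wrist's pose just before it. camera_params takes no time and is no camera call; for the wrist camera it gives the pose at the moment of the call.
- job.hand_in(): hands the job in, once; it reports no verdict.
Trained networks look in the newest picture that a camera, given by its name, has taken for a name from the list of things; names that differ only in an ending like _2 or _b are one class to them, and where a whole thing is asked for, a point or a joint stands for the part that bears it (a point fixed in the world has none). Each returns a list of dicts, best first, with "confidence" (0 to 1); they miss things now and then, are a little off and sometimes report something else, mostly with a low value. They report only what shows in the picture. A call takes as long as a camera call. They do not tell look-alikes from the thing itself.
- vision.search_frame(name, camera): "at" ([row, column] in pixels, amid what is visible of it).
- vision.silhouettes(name, camera): "mask" (480x640 bool, what is visible of it) and "at" ([row, column] in pixels, amid what is visible of it).
- vision.pinpoint(name, camera): "at" ([row, column] in pixels: a listed point, or the origin of a listed thing).
The state is a dict: "time_s": time; "qpos": joint angles; "joint_vel": joint speeds; "tau": joint torques, N m; "ee_pos": TCP position; "eef_rot": TCP orientation; "force": force on the tool from outside, world axes, zero at the start; "moment": the same for the moment, N m; "grip_width": finger opening in m.
Only numpy, scipy, OpenCV 4.12 (cv2) and the standard library are available. Lean on these libraries where they do the work, as an engineer would, in place of code of your own. Each camera call takes 0.05 s, during which the arm holds its last target.

## Working session

There is one attempt and no reset: what is moved stays moved. The work goes in short steps, Python scripts to look and compute and a tool call to move; the robot and the scene stay as the last step left them, time stands still between calls to the robot, and variables do not carry over. Pictures are saved under pics/ and viewed, and the job is handed in when it is done.

Besides the shell and the picture viewer there is one more tool, called after "Call:" by a JSON object that holds its "op" and its "data". arm_command: Moves the arm, as the interface text tells. Its arguments: {"type":"object","properties":{"plan":{"type":"array"},"newtons":{"type":"number"}},"required":["plan"]}

```bash
mkdir -p pics; python3 - <<'E'
from station import sensors, vision, job
import cv2
o=sensors.get_obs()
for k,v in o.items(): print(k,v)
for n in ["scene","top","wrist"]:
    im=vision.camera(n); cv2.imwrite(f"pics/{n}0.png",im); p=vision.camera_params(n); print(n,p)
E
```

```text
time_s 0.0
qpos [-1.33859390e+00  3.00512238e-01  1.52159642e+00 -3.62088999e-06
  1.32069072e+00 -6.66128865e-02]
joint_vel [ 0.00149878 -0.00103048 -0.00059187  0.00043164 -0.00086157  0.00171965]
tau [-1.25416813e-03 -5.31805193e+01 -3.52731764e+01  7.07485783e-02
  2.44888442e-02 -9.16751560e-05]
ee_pos [ 0.16189726 -0.52560301  0.40405713]
eef_rot [-3.14038837e+00 -7.68245735e-05  2.98816170e-01]
force [-3.68209243e-04  3.86115394e-01  3.69728542e-01]
moment [0.045902   0.02125302 0.04871374]
grip_width 0.09406679752995285
scene {'intrinsics': array([[441.37024859,   0.        , 321.70335176],
       [  0.        , 441.37024859, 242.32358261],
       [  0.        ,   0.        ,   1.        ]]), 'rvec': array([ 2.40471264,  0.75848519, -0.24805738]), 'tvec': array([-0.4987042 , -0.19877919,  1.22705371])}
top {'intrinsics': array([[499.01828561,   0.        , 313.28861874],
       [  0.        , 499.01828561, 243.86387694],
       [  0.        ,   0.        ,   1.        ]]), 'rvec': array([ 2.19839231, -2.19630214,  0.07802091]), 'tvec': array([-0.01412863,  0.5743781 ,  1.25064099])}
wrist {'intrinsics': array([[429.8128953 ,   0.        , 316.89244892],
       [  0.        , 429.8128953 , 240.95733608],
       [  0.        ,   0.        ,   1.        ]]), 'rvec': array([-2.36142802,  1.74378956,  0.21599067]), 'tvec': array([-0.54939574, -0.02478242,  0.38965347])}
```

View pics/scene0.png

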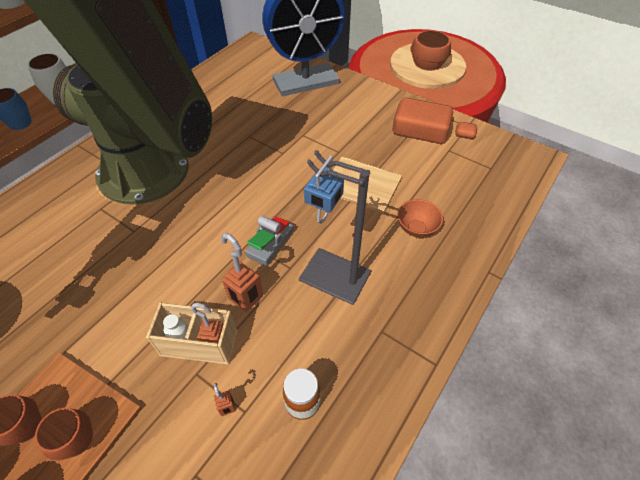

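View pics/top0.png

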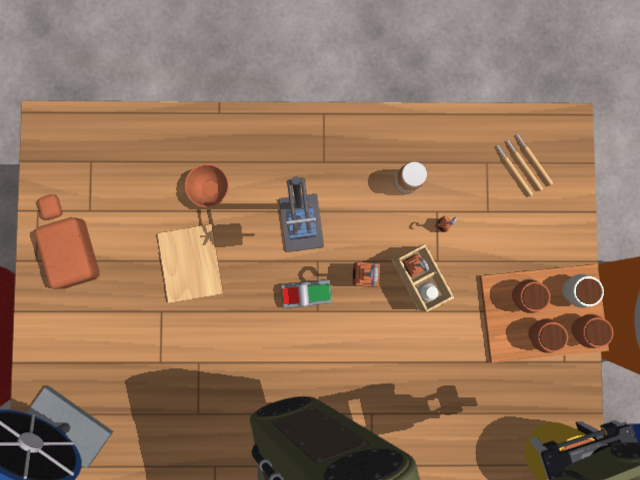

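View pics/wrist0.png

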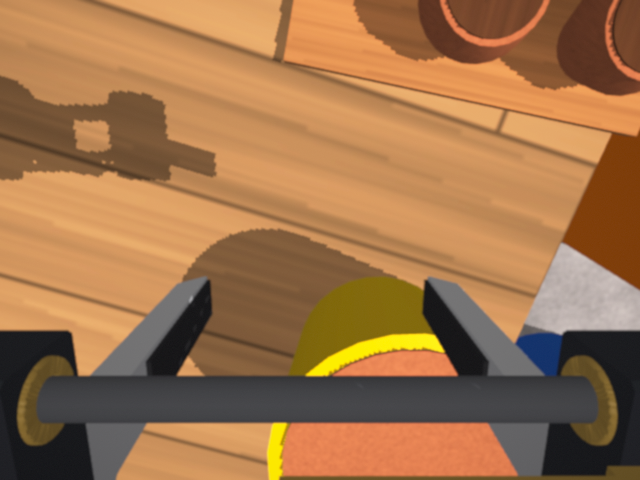

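```bash
cat > h.py <<'E'
from station import sensors, vision, job
import cv2, numpy as np
from scipy.spatial.transform import Rotation as R
def P(cam):
    p=vision.camera_params(cam); Rm=cv2.Rodrigues(np.array(p['rvec']))[0]
    return np.array(p['intrinsics']),Rm,np.array(p['tvec']).ravel()
def ray(cam,rc,prm=None):
    K,Rm,t=prm or P(cam); c=-Rm.T@t
    d=Rm.T@np.linalg.solve(K,[rc[1],rc[0],1.]); return c,d/np.linalg.norm(d)
def atz(cam,rc,z,prm=None):
    c,d=ray(cam,rc,prm); return c+d*(z-c[2])/d[2]
def proj(cam,X,prm=None):
    K,Rm,t=prm or P(cam); q=(Rm@np.asarray(X,float).reshape(-1,3).T).T+t
    q=(K@q.T).T; return q[:,:2]/q[:,2:]   # col,row
def tri(obs):  # list of (c,d)
    A=np.zeros((3,3));b=np.zeros(3)
    for c,d in obs:
        M=np.eye(3)-np.outer(d,d);A+=M;b+=M@c
    X=np.linalg.solve(A,b); return X,[np.linalg.norm((np.eye(3)-np.outer(d,d))@(X-c)) for c,d in obs]
E
python3 - <<'E'
from h import *
np.set_printoptions(precision=3,suppress=True)
names="lantern_body lantern_hook upper_loop stand_axis crate board_top rocker rocker_green vase_mid jar_mid bowl_mid".split()
for c in ["scene","top"]: vision.camera(c)
for n in names:
    for c in ["scene","top"]:
        print(n,c,[(np.round(d['at'],1).tolist(),round(d['confidence'],2)) for d in vision.pinpoint(n,c)])
Rt=R.from_euler('xyz',sensors.get_obs()['eef_rot']).as_matrix()
K,Rm,t=P("wrist"); c=-Rm.T@t
print("cam in tool",Rt.T@(c-sensors.get_obs()['ee_pos']), "axis",Rt.T@Rm[2], "camright",Rt.T@Rm[0])
print(sensors.get_obs()['time_s'])
E
```

```text
lantern_body scene [([404.5, 224.8], 0.9), ([288.7, 237.5], 0.75), ([306.9, 200.1], 0.73), ([337.0, 213.4], 0.66)]
lantern_body top [([272.6, 365.1], 0.85), ([265.7, 414.2], 0.73), ([220.5, 443.3], 0.57)]
lantern_hook scene [([238.5, 230.3], 0.86), ([388.3, 214.1], 0.7), ([306.9, 198.7], 0.62)]
lantern_hook top [([261.6, 426.9], 0.9), ([272.3, 370.2], 0.68), ([220.0, 451.1], 0.5)]
upper_loop scene [([222.0, 323.7], 0.57)]
upper_loop top [([181.5, 410.6], 0.29)]
stand_axis scene [([269.9, 321.9], 0.56)]
stand_axis top [([232.9, 305.8], 0.74)]
crate scene [([343.2, 199.1], 0.77)]
crate top [([275.7, 414.5], 0.56)]
board_top scene [([181.0, 361.1], 0.7)]
board_top top [([265.1, 187.9], 0.86)]Traceback (most recent call last):
  File "<stdin>", line 7, in <module>
ValueError: it knows: board_top, bowl_mid, crate, jar_mid, lantern_body, lantern_hook, rocker_green, stand_axis, upper_loop, vase_mid
```

```bash
python3 - <<'E'
from h import *
np.set_printoptions(precision=4,suppress=True)
for c in ["scene","top"]: 
    im=vision.camera(c); 
    p=P(c); print(c,"cam centre",-p[1].T@p[2])
def T(s,t): 
    X,e=tri([ray("scene",s),ray("top",t)]); return X,np.round(e,4)
print("body",T((337,213.4),(265.7,414.2)))
print("hook",T((306.9,199.5),(261.6,426.9)))
print("stand",T((269.9,321.9),(232.9,305.8)), atz("scene",(269.9,321.9),0),atz("top",(232.9,305.8),0),atz("top",(232.9,305.8),0.01))
print("crate",T((343.2,199.1),(275.7,414.5)),atz("top",(275.7,414.5),0))
print("board",T((181,361.1),(265.1,187.9)),atz("top",(265.1,187.9),.012))
print("loop z", atz("scene",(222,323.7),.191))
for n in ["rocker_green","vase_mid","jar_mid","bowl_mid"]:
    a={}
    for c in ["scene","top"]:
        d=vision.pinpoint(n,c); 
        print(n,c,[(np.round(d['at'],1).tolist(),round(d['confidence'],2)) for d in d])
        if d:a[c]=d[0]['at']
    if len(a)==2: print(T(a['scene'],a['top']))
Rt=R.from_euler('xyz',sensors.get_obs()['eef_rot']).as_matrix()
K,Rm,t=P("wrist"); c=-Rm.T@t
print("cam in tool",Rt.T@(c-sensors.get_obs()['ee_pos']), "axis",Rt.T@Rm[2], "camright",Rt.T@Rm[0])
print(sensors.get_obs()['time_s'])
for c,(x,y,w,h_) in {"scene":(140,140,260,280),"top":(140,140,340,190)}.items():
    im=cv2.imread(f"pics/{c}0.png")[y:y+h_,x:x+w]
    s=min(800/w,600/h_); cv2.imwrite(f"pics/{c}0z.png",cv2.resize(im,None,fx=s,fy=s,interpolation=cv2.INTER_CUBIC)); print(c,s)
E
```

```text
scene cam centre [ 0.9178 -0.4445  0.8683]
top cam centre [0.4998 0.0017 1.2824]
body (array([ 0.5212, -0.2626,  0.0384]), array([0.0035, 0.0035]))
hook (array([ 0.527 , -0.2634,  0.1736]), array([0.0017, 0.0017]))
stand (array([0.6031, 0.0063, 0.0204]), array([0.0014, 0.0014])) [0.5965 0.0181 0.    ] [0.6037 0.0055 0.    ] [0.6029 0.0055 0.01  ]
crate (array([ 0.4919, -0.2767, -0.0016]), array([0.0028, 0.0028])) [ 0.4937 -0.2741  0.    ]
board (array([0.5219, 0.306 , 0.0101]), array([0.0019, 0.0019])) [0.5203 0.3044 0.012 ]
loop z [0.6055 0.0108 0.191 ]
rocker_green scene [([242.4, 254.7], 0.95)]
rocker_green top [([289.6, 324.7], 0.73)]
(array([ 0.4581, -0.0429,  0.0689]), array([0.0032, 0.0032]))
vase_mid scene [([332.2, 176.4], 0.66)]
vase_mid top [([291.4, 429.0], 0.67), ([274.5, 413.0], 0.61)]
(array([ 0.4566, -0.2983,  0.0443]), array([0.0023, 0.0023]))
jar_mid scene [([394.0, 300.8], 0.69)]
jar_mid top [([179.6, 410.0], 0.57)]
(array([ 0.7362, -0.254 ,  0.0459]), array([0.0024, 0.0024]))
bowl_mid scene [([218.2, 416.6], 0.91)]
bowl_mid top [([183.4, 207.9], 0.7)]
(array([0.7195, 0.2467, 0.0497]), array([0.0038, 0.0038]))
cam in tool [ 0.071  -0.0006  0.0203] axis [-0.2441  0.0008  0.9698] camright [-0.0001  1.     -0.0009]
1.35
scene 2.142857142857143
top 2.3529411764705883
```

View pics/scene0z.png

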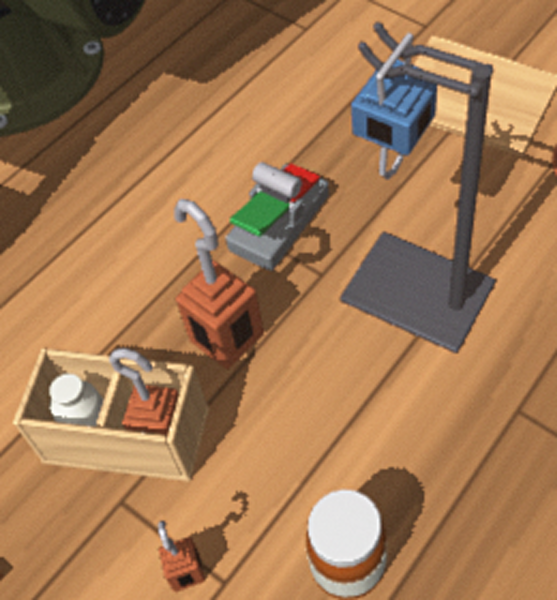

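View pics/top0z.png

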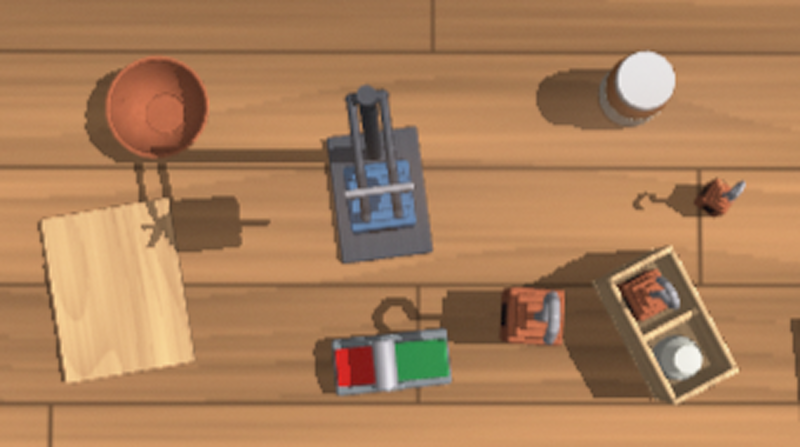

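```bash
cat > model.py <<'E'
from h import *
def wire():
    a=[(0,z) for z in np.linspace(80,124,8)]+[(-13*t,124+11*t) for t in np.linspace(0,1,5)[1:]]+[(-13,z) for z in (140,145,150)]
    a+=[(1-14*np.cos(t),150+14*np.sin(t)) for t in np.linspace(0,np.pi,16)[1:]]+[(15,146),(15,142)]
    return np.array([(x,0,z) for x,z in a])/1000
def blk():
    s=[]
    for h in (0,64):
        s.append([(x*21,y*21,h) for x,y in ((-1,-1),(1,-1),(1,1),(-1,1),(-1,-1))])
    return [np.array(q)/1000 for q in s]
def place(X,base,yaw): # base= underside centre
    return X@R.from_euler('z',yaw).as_matrix().T+base
E
python3 - <<'E'
from model import *
for cam,(cx,cy,w) in {"scene":(200,315,56),"top":(417,268,44)}.items():
    im=cv2.imread(f"pics/{cam}0.png")
    x0,y0=cx-w//2,cy-w//2; s=400/w*1.0; s=int(s)
    z=cv2.resize(im[y0:y0+w,x0:x0+w],None,fx=s,fy=s,interpolation=cv2.INTER_CUBIC)
    out=[z]
    K=P(cam)
    z2=z.copy()
    for yaw,col in ((25.5,(255,0,0)),(205.5,(0,255,0)),(115.5,(0,255,255)),(-64.5,(255,0,255))):
        q=proj(cam,place(wire(),np.array([.525,-.262,.006]),np.radians(yaw)),K)
        q=((q+.5-[x0,y0])*s).astype(int); cv2.polylines(z2,[q.reshape(-1,1,2)],False,col,2)
    out.append(z2); o=np.hstack(out); print(o.shape); cv2.imwrite(f"pics/fit_{cam}.png",o)
E
```

```text
(392, 784, 3)
(396, 792, 3)
```

View pics/fit_scene.png

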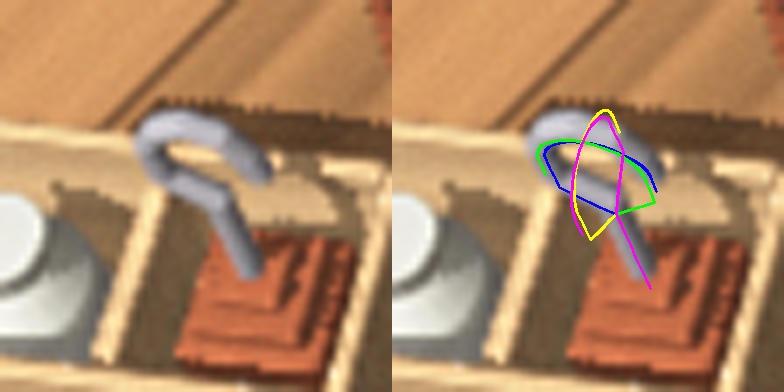

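View pics/fit_top.png

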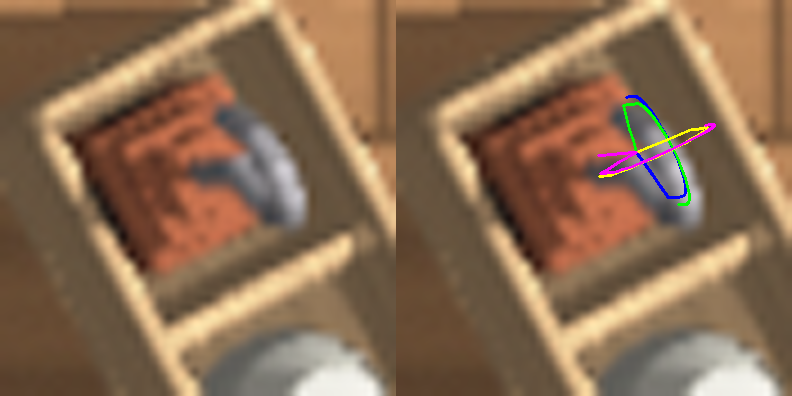

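```bash
python3 - <<'E'
from model import *
from scipy.optimize import least_squares
obs=[("scene",(0,82),(252,270)),("scene",(0,124),(215,205)),("scene",(-13,135),(160,172)),("scene",(15,140),(264,175)),
("top",(0,82),(197,175)),("top",(0,124),(236,177)),("top",(-13,150),(288,210)),("top",(15,140),(228,112))]
crop={"scene":(172,287,7),"top":(395,246,9)}
K={c:P(c) for c in crop}
def res(p):
    r=[]
    for c,(x,z),(u,v) in obs:
        x0,y0,s=crop[c]
        X=place(np.array([[x,0,z]])/1000,np.array([p[0],p[1],.006]),p[2])
        r+=list(proj(c,X,K[c])[0]-[x0+u/s-.5,y0+v/s-.5])
    return r
r=least_squares(res,[.525,-.262,.44],loss='soft_l1'); print(r.x,np.degrees(r.x[2])); print(np.round(np.reshape(res(r.x),(-1,2)),2))
for cam,(x0,y0,s) in crop.items():
    im=cv2.imread(f"pics/{cam}0.png"); w=400//s
    z=cv2.resize(im[y0:y0+w,x0:x0+w],None,fx=s,fy=s,interpolation=cv2.INTER_CUBIC)
    for W in [wire()]+blk():
        q=proj(cam,place(W,np.array([r.x[0],r.x[1],.006]),r.x[2]),K[cam])
        cv2.polylines(z,[((q+.5-[x0,y0])*s).astype(int).reshape(-1,1,2)],False,(255,0,0),1)
    cv2.imwrite(f"pics/fit2_{cam}.png",z)
a=cv2.imread("pics/fit2_scene.png");b=cv2.imread("pics/fit2_top.png");n=min(len(a),len(b));cv2.imwrite("pics/fit2.png",np.hstack([a[:n],b[:n]]))
E
```

```text
[ 0.52061333 -0.2602676   0.48890026] 28.011921688517933
[[-0.37  0.24]
 [ 0.23 -0.54]
 [-0.09  0.62]
 [-0.64  0.59]
 [ 0.11 -0.3 ]
 [-0.25 -0.84]
 [-0.67  0.37]
 [-0.92  0.45]]
```

View pics/fit2.png

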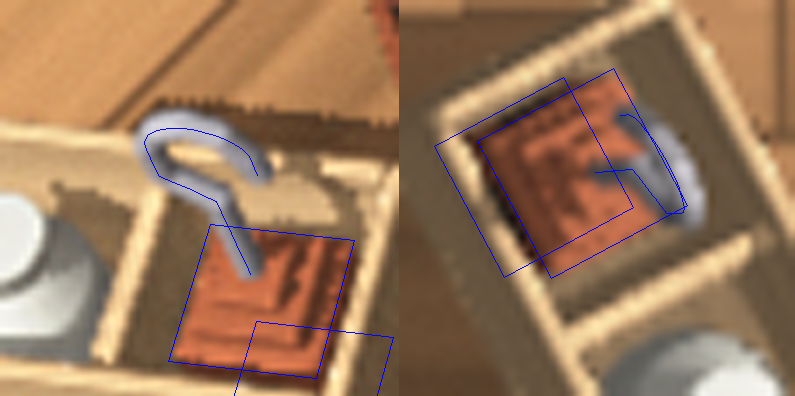

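```bash
python3 - <<'E'
from h import *
np.set_printoptions(precision=4,suppress=True)
def T(s,t): 
    X,e=tri([ray("scene",s),ray("top",t)]); return X,np.round(e,4)
print("big body",T((288.7,237.5),(272.6,365.1)))
print("big hook",T((238.5,230.3),(272.3,370.2)))
print("small",T((404.5,224.8),(220.5,443.3)),T((388.3,214.1),(220,451.1)))
# board corners from top pixels (zoom coords /2.353 + 140)
for u,v in ((40,219),(171,200),(194,360),(66,382)):
    print("board corner",atz("top",(140+v/2.353,140+u/2.353),.012))
for u,v in ((324,141),(416,127),(431,247),(343,263)):
    print("plate corner",atz("top",(140+v/2.353,140+u/2.353),.010))
for u,v in ((357,222),(345,190),(413,186)):
    print("blue/bail",atz("top",(140+v/2.353,140+u/2.353),.335))
# rocker
for u,v in ((335,345),(444,332),(449,378),(338,392)):
    print("rocker corner",atz("top",(140+v/2.353,140+u/2.353),.028))
E
```

```text
big body (array([ 0.4974, -0.1461,  0.047 ]), array([0.0061, 0.0061]))
big hook (array([ 0.4999, -0.1352,  0.2153]), array([0.0031, 0.0031]))
small (array([ 0.6319, -0.3437,  0.0303]), array([0.002, 0.002])) (array([ 0.6246, -0.3423,  0.1058]), array([0.0028, 0.0028]))
board corner [0.6017 0.384  0.012 ]
board corner [0.6225 0.243  0.012 ]
board corner [0.4499 0.2161 0.012 ]
board corner [0.4263 0.3529 0.012 ]
plate corner [0.6876 0.0777 0.01  ]
plate corner [ 0.7032 -0.0226  0.01  ]
plate corner [ 0.572  -0.0389  0.01  ]
plate corner [0.5545 0.0565 0.01  ]
blue/bail [0.5737 0.0313 0.335 ]
blue/bail [0.5997 0.0411 0.335 ]
blue/bail [ 0.6031 -0.014   0.335 ]
rocker corner [0.4664 0.0639 0.028 ]
rocker corner [ 0.4802 -0.0521  0.028 ]
rocker corner [ 0.4315 -0.0574  0.028 ]
rocker corner [0.4167 0.0605 0.028 ]
```

Call:
{"op": "arm_command", "data": {"plan": [-1,0.897,0.662,0,0.091,-1,0.897,0.662,0,0.091,-1,0.897,0.662,0,0.091,-1,0.897,0.662,0,0.091,-1,0.897,0.662,0,0.091,-1,0.897,0.662,0,0.091,-1,0.897,0.662,0,0.091,-1,0.897,0.662,0,0.091,-1,0.897,0.662,0,0.091,-1,0.897,0.662,0,0.091,-1,0.897,0.662,0,0.091,-1,0.897,0.662,0,0.091], "newtons": 30}}

```text
time_s: 2.55
ee_pos: [0.5201, -0.2614, 0.4046]
eef_rot: [-3.142, 0.0, 0.489]
force: [-0.3, -0.8, 0.3]
grip_width: 0.0944
```

```bash
python3 - <<'E'
from model import *
o=sensors.get_obs(); print(o['time_s'],o['ee_pos'],np.degrees(o['eef_rot']))
im=vision.camera("wrist"); K=P("wrist"); cv2.imwrite("pics/w1.png",im)
for W in [wire()]+blk():
    q=proj("wrist",place(W,np.array([.5206,-.2603,.006]),np.radians(28)),K)
    cv2.polylines(im,[q.astype(int).reshape(-1,1,2)],False,(255,0,0),1)
cv2.imwrite("pics/w1m.png",im)
E
```

```text
2.55 [ 0.52009854 -0.26144484  0.40463634] [-1.79996345e+02  1.23968609e-02  2.79964136e+01]
```

View pics/w1m.png

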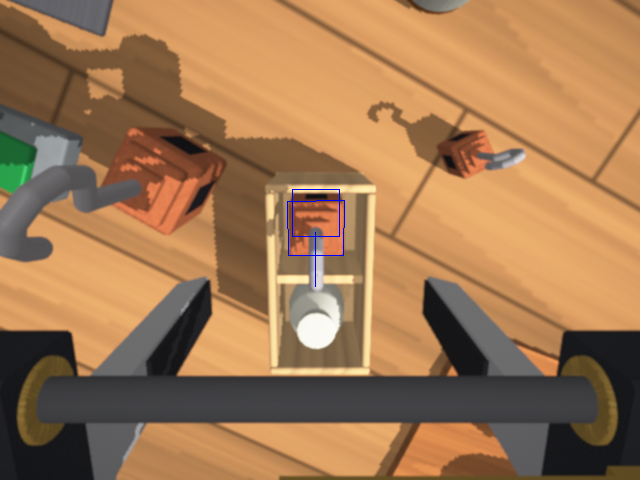

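Call:
{"op": "arm_command", "data": {"plan": [-1,0,0,-0.1,0,-1,0,0,-0.2,0,-1,0,0,-0.27,0,-1,0,0,-0.27,0,1,0,0,-0.27,0,1,0,0,-0.27,0,1,0,0,-0.27,0,1,0,0,-0.27,0,1,0,0,-0.27,0,1,0,0,-0.27,0,1,0,0,-0.27,0,1,0,0,-0.27,0], "newtons": 30}}

```text
time_s: 3.8
ee_pos: [0.5207, -0.2608, 0.2966]
eef_rot: [-3.142, 0.0, 0.489]
force: [0.2, 0.9, -0.1]
grip_width: 0.0334
```

Call:
{"op": "arm_command", "data": {"plan": [1,0,0,0,0,1,0,0,0,0,1,0,0,0,0,1,0,0,0,0,1,0,0,0,0]}}

```text
time_s: 4.3
ee_pos: [0.5207, -0.2608, 0.2966]
eef_rot: [-3.141, 0.0, 0.489]
force: [-1.0, 0.9, -1.3]
grip_width: 0.0075
```

Call:
{"op": "arm_command", "data": {"plan": [1,0,0,0.05,0,1,0,0,0.1,0,1,0,0,0.2,0,1,0,0,0.3,0,1,0,0,0.4,0,1,0,0,0.5,0,1,0,0,0.6,0,1,0,0,0.625,0,1,0,0,0.625,0]}}

```text
time_s: 5.2
ee_pos: [0.5206, -0.2608, 0.5472]
eef_rot: [3.14, -0.001, 0.489]
force: [0.7, -0.8, -2.1]
grip_width: 0.0072
```

```bash
python3 - <<'E'
from model import *
o=sensors.get_obs(); print(o['time_s'],o['ee_pos'],np.degrees(o['eef_rot']),o['grip_width'])
im=vision.camera("scene"); cv2.imwrite("pics/s2.png",im[100:400,60:460])
im=vision.camera("wrist"); cv2.imwrite("pics/w2.png",im)
E
```

```text
5.2 [ 0.5206022  -0.26076413  0.54721024] [ 1.79915017e+02 -5.24395668e-02  2.80395166e+01] 0.007232311433314356
```

View pics/s2.png

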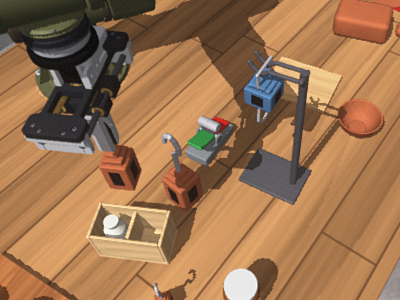

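View pics/w2.png

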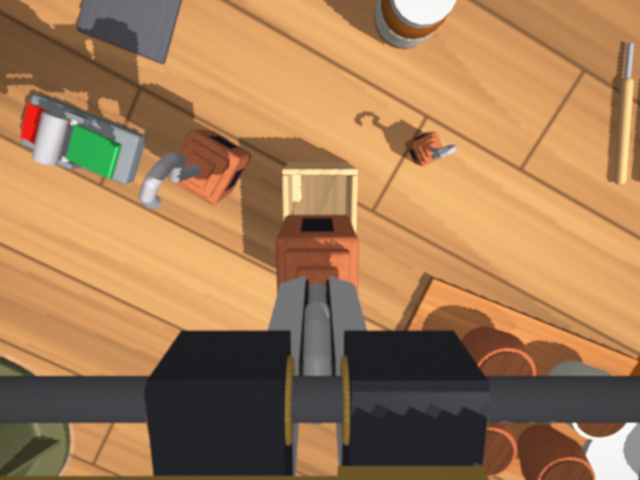

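Call:
{"op": "arm_command", "data": {"plan": [1,-0.05,0.1,0,0.05,1,-0.1,0.2,0,0.1,1,-0.15,0.3,0,0.15,1,-0.2,0.4,0,0.15,1,-0.25,0.5,0,0.15,1,-0.25,0.6,0,0.15,1,-0.25,0.652,0,0.15,1,-0.25,0.652,0,0.15]}}

```text
time_s: 6.1
ee_pos: [0.4206, 0.0018, 0.545]
eef_rot: [-3.139, 0.001, 0.807]
force: [-0.0, -0.7, -2.6]
grip_width: 0.0073
```

Call:
{"op": "arm_command", "data": {"plan": [1,0.03,0.1,0,0.05,1,0.07,0.2,0,0.1,1,0.1,0.3,-0.05,0.158,1,0.135,0.4,-0.1,0.158,1,0.17,0.5,-0.2,0.158,1,0.205,0.6,-0.3,0.158,1,0.24,0.7,-0.4,0.158,1,0.2425,0.72,-0.5,0.158,1,0.2425,0.72,-0.55,0.158,1,0.2425,0.72,-0.58,0.158,1,0.2425,0.72,-0.58,0.158]}}

```text
time_s: 7.2
ee_pos: [0.5178, 0.2871, 0.3125]
eef_rot: [-3.139, 0.003, 1.134]
force: [-0.2, -0.6, -0.6]
grip_width: 0.0076
```

```bash
python3 - <<'E'
from model import *
o=sensors.get_obs(); print(o['time_s'],o['ee_pos'],np.degrees(o['eef_rot']),o['grip_width'],o['force'])
im=vision.camera("scene"); cv2.imwrite("pics/s3.png",cv2.resize(im[100:300,240:500],None,fx=3,fy=3))
im=vision.camera("wrist"); K=P("wrist")
b=np.array([.523,.302,.012]); 
q=proj("wrist",np.array([R.from_euler('z',9.3,degrees=True).apply([x,y,0])+b for x,y in ((.09,.07),(-.09,.07),(-.09,-.07),(.09,-.07),(.09,.07))]),K)
cv2.polylines(im,[q.astype(int).reshape(-1,1,2)],False,(255,0,0),1)
cv2.imwrite("pics/w3.png",im)
E
```

```text
7.2 [0.51775812 0.28709703 0.31252984] [-179.85175498    0.18971523   64.97174279] 0.0075749984348533715 [-0.18992804 -0.61540779 -0.56732517]
```

View pics/s3.png

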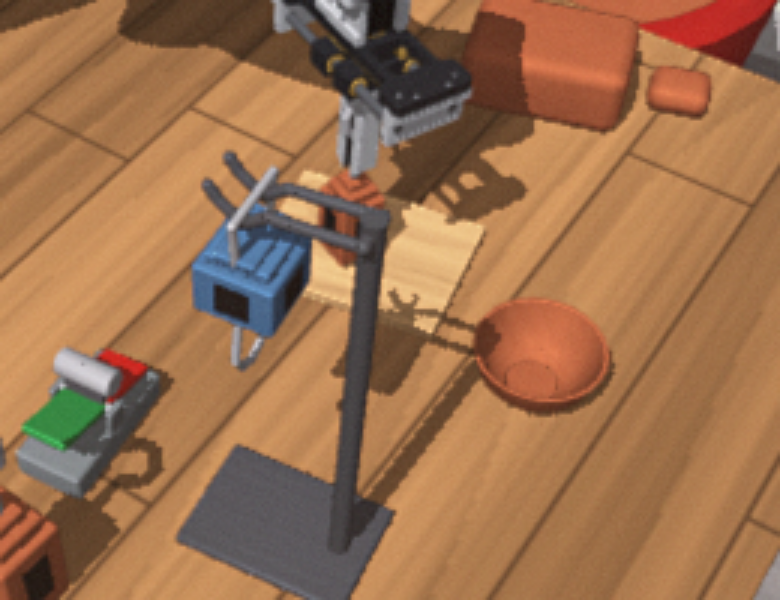

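View pics/w3.png

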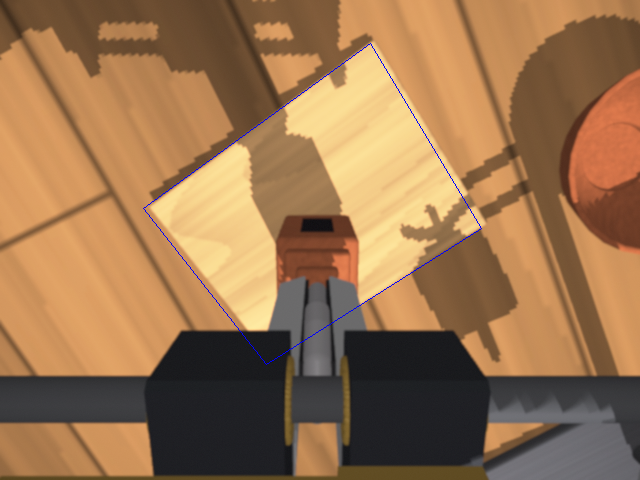

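Call:
{"op": "arm_command", "data": {"plan": [1,0,0,-0.01,0,1,0,0,-0.02,0,1,0,0,-0.026,0,1,0,0,-0.026,0]}}

```text
time_s: 7.7
ee_pos: [0.5176, 0.2879, 0.3042]
eef_rot: [-3.141, 0.0, 1.134]
force: [-0.2, -0.2, -1.4]
grip_width: 0.0076
```

Call:
{"op": "arm_command", "data": {"plan": [1,0,0,-0.004,0,1,0,0,-0.006,0,1,0,0,-0.006,0]}}

```text
time_s: 8.0
ee_pos: [0.5178, 0.288, 0.3026]
eef_rot: [3.141, -0.001, 1.135]
force: [-1.3, -0.7, 4.5]
grip_width: 0.0079
```

Call:
{"op": "arm_command", "data": {"plan": [0.6,0,0,0,0,0.5,0,0,0,0,0.5,0,0,0,0,0.5,0,0,0,0,0.5,0,0,0,0,0.5,0,0,0,0,0.5,0,0,0,0]}}

```text
time_s: 8.7
ee_pos: [0.5177, 0.288, 0.3018]
eef_rot: [-3.142, 0.0, 1.134]
force: [0.3, -0.3, -0.5]
grip_width: 0.0232
```

```bash
python3 - <<'E'
from model import *
o=sensors.get_obs(); print(o['time_s'],o['ee_pos'],np.degrees(o['eef_rot']),o['grip_width'],o['force'])
im=vision.camera("scene"); 
K=P("scene")
for W in [wire()]+blk():
    q=proj("scene",place(W,np.array([.5178,.288,.012]),np.radians(65)),K)
    cv2.polylines(im,[q.astype(int).reshape(-1,1,2)],False,(255,0,0),1)
cv2.imwrite("pics/s4.png",cv2.resize(im[100:230,300:440],None,fx=4,fy=4))
im=vision.camera("wrist"); cv2.imwrite("pics/w4.png",im)
E
```

```text
8.7 [0.51769566 0.28797452 0.30181336] [-1.79997217e+02  2.19856590e-03  6.49987158e+01] 0.023214518823238998 [ 0.30250996 -0.3225545  -0.52428384]
```

View pics/s4.png

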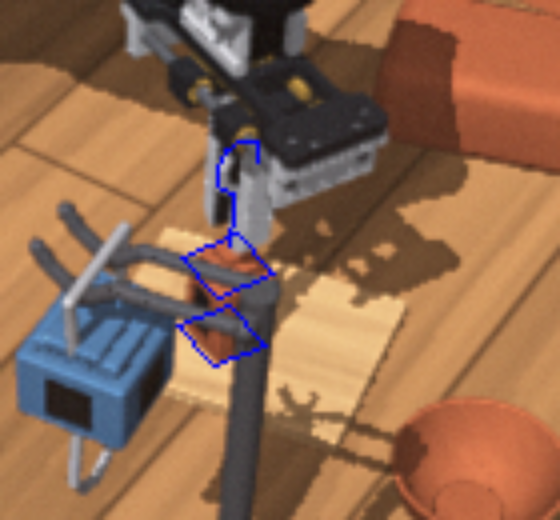

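View pics/w4.png

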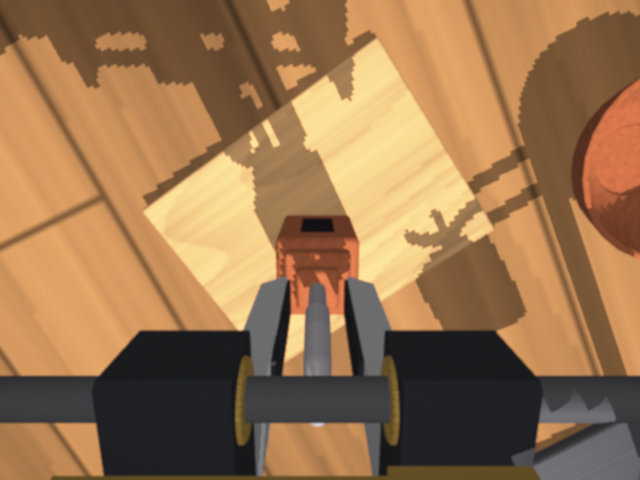

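Call:
{"op": "arm_command", "data": {"plan": [1,0,0,0,0,1,0,0,0,0,1,0,0,0,0,1,0,0,0,0,1,0,0,0,0,1,0.0153,0.0329,0.0045,0,1,0.0308,0.0662,0.0043,0,1,0.0462,0.099,-0.001,0,1,0.0611,0.131,-0.0105,0,1,0.0753,0.1616,-0.0248,0], "newtons": 5}}

```text
time_s: 9.8
ee_pos: [0.5482, 0.3533, 0.293]
eef_rot: [3.14, -0.002, 1.135]
force: [-0.4, 0.8, 9.5]
grip_width: 0.0079
```

```bash
python3 - <<'E'
from model import *
o=sensors.get_obs(); print(o['time_s'],o['ee_pos'],np.degrees(o['eef_rot']),o['grip_width'],o['force'])
im=vision.camera("scene"); cv2.imwrite("pics/s5.png",cv2.resize(im[80:230,300:460],None,fx=4,fy=4))
im=vision.camera("wrist"); cv2.imwrite("pics/w5.png",im)
E
```

```text
9.8 [0.54818404 0.35333856 0.29304479] [ 1.79932861e+02 -1.12658393e-01  6.50033530e+01] 0.00788028234230715 [-0.40527103  0.80887773  9.46803003]
```

View pics/s5.png

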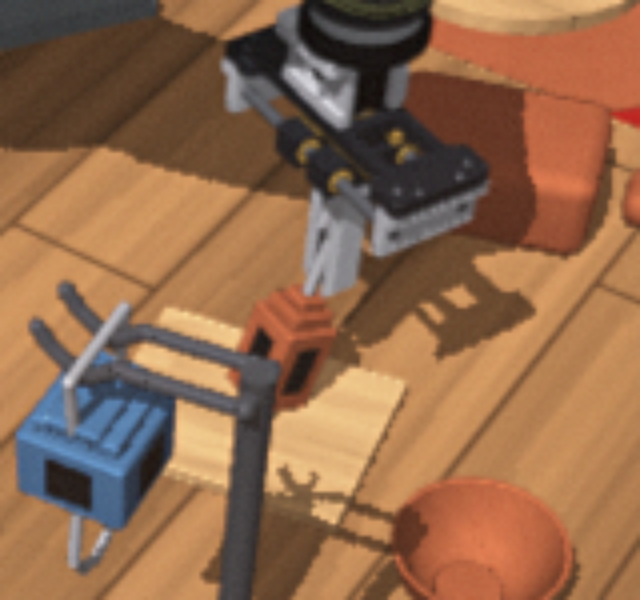

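View pics/w5.png

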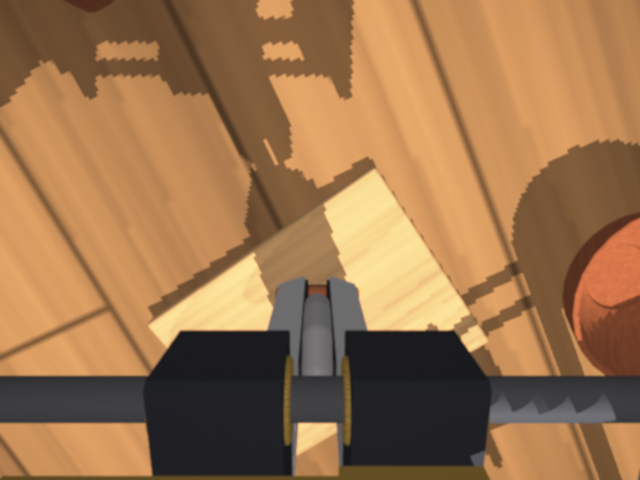

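Call:
{"op": "arm_command", "data": {"plan": [1,0.0133,0.0285,-0.016,0,1,0.0256,0.0548,-0.038,0,1,0.0365,0.0781,-0.064,0,1,0.0458,0.0981,-0.0935,0,1,0.0534,0.1144,-0.1255,0,1,0.0589,0.1262,-0.157,0,1,0.0617,0.1323,-0.178,0,1,0.0617,0.1323,-0.178,0], "newtons": 4}}

```text
time_s: 10.7
ee_pos: [0.5723, 0.4054, 0.2185]
eef_rot: [-3.14, 0.003, 1.134]
force: [-0.2, -0.3, -1.4]
grip_width: 0.0079
```

```bash
python3 - <<'E'
from model import *
o=sensors.get_obs(); print(o['time_s'],o['ee_pos'],np.degrees(o['eef_rot']),o['grip_width'],o['force'])
im=vision.camera("scene"); cv2.imwrite("pics/s6.png",cv2.resize(im[80:230,300:460],None,fx=4,fy=4))
im=vision.camera("wrist"); cv2.imwrite("pics/w6.png",im)
E
```

```text
10.7 [0.57227443 0.40538146 0.21847924] [-1.79903007e+02  1.65139436e-01  6.50017407e+01] 0.007852266175455088 [-0.20246769 -0.28728724 -1.44508721]
```

View pics/s6.png

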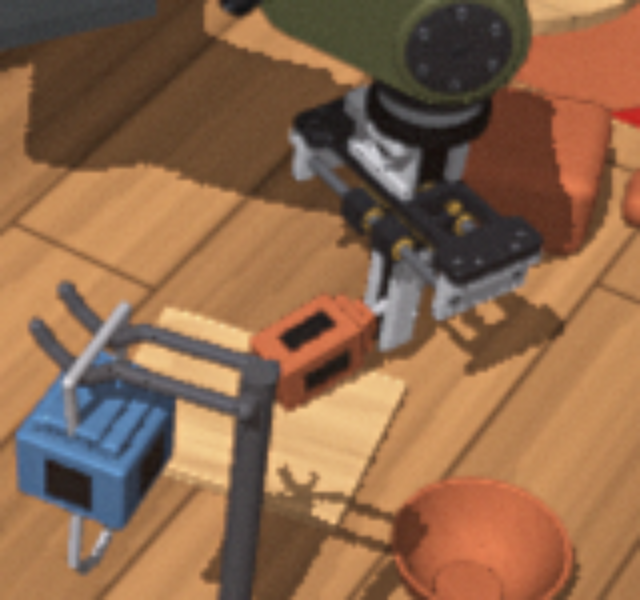

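View pics/w6.png

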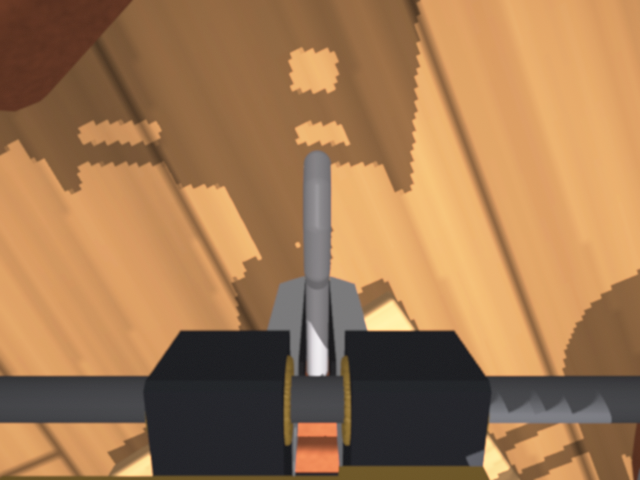

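Call:
{"op": "arm_command", "data": {"plan": [1,0,0,-0.01,0,0.5,0,0,-0.01,0,0.3,0,0,-0.01,0,0,0,0,-0.01,0,0,0,0,0.05,0,0,0,0,0.15,0,-1,-0.03,-0.06,0.25,0.1,-1,-0.104,-0.223,0.275,0.2,-1,-0.104,-0.223,0.275,0.3,-1,-0.104,-0.223,0.275,0.4,-1,-0.104,-0.223,0.275,0.5,-1,-0.104,-0.223,0.275,0.6,-1,-0.104,-0.223,0.275,0.7,-1,-0.104,-0.223,0.275,0.8,-1,-0.104,-0.223,0.275,0.9,-1,-0.104,-0.223,0.275,1,-1,-0.104,-0.223,0.275,1,-1,-0.104,-0.223,0.275,1,-1,-0.104,-0.223,0.275,1,-1,-0.104,-0.223,0.275,1]}}

```text
time_s: 12.8
ee_pos: [0.5309, 0.3163, 0.331]
eef_rot: [3.141, 0.0, -3.048]
force: [0.0, -0.4, 0.8]
grip_width: 0.0937
```

Call:
{"op": "arm_command", "data": {"plan": [-1,0,0,0,0.1,-1,0,0,0,0.2,-1,0,0,0,0.3,-1,0,0,0,0.4,-1,0,0,0,0.5,-1,0,0,0,0.5,-1,0,0,0,0.5,-1,0,0,0,0.5,-1,0,0,0,0.5]}}

```text
time_s: 13.7
ee_pos: [0.5309, 0.3163, 0.3309]
eef_rot: [-3.141, 0.0, -2.012]
force: [-0.8, 1.1, 0.6]
grip_width: 0.0939
```

```bash
cat >> model.py <<'E'
def pose(X,p,yaw,pitch=0,roll=0):
    return R.from_euler('ZYX',[yaw,pitch,roll]).apply(X)+p
E
python3 - <<'E'
from model import *
o=sensors.get_obs(); print(o['time_s'],o['ee_pos'],np.degrees(o['eef_rot']),o['grip_width'],o['force'],o['qpos'])
d=R.from_euler('z',65,degrees=True).apply([1,0,0])
base=np.array([.5177,.288,.033])+.021*d
for c in ("scene","wrist","top"):
    im=vision.camera(c); K=P(c)
    cv2.imwrite(f"pics/{c}7r.png",im)
    for W in [wire()]+blk():
        q=proj(c,pose(W,base,np.radians(65),np.pi/2),K)
        cv2.polylines(im,[q.astype(int).reshape(-1,1,2)],False,(255,0,0),1)
    if c=="scene": im=cv2.resize(im[80:230,300:460],None,fx=4,fy=4)
    if c=="top": im=cv2.resize(im[200:320,100:260],None,fx=4,fy=4)
    cv2.imwrite(f"pics/{c}7.png",im)
E
```

```text
13.7 [0.53088036 0.31630331 0.33092213] [-1.79991293e+02  1.09800020e-02 -1.15263245e+02] 0.09386619967170112 [-0.76256813  1.11452809  0.56252733] [ 4.78071470e-01  5.14552362e-01  1.39702893e+00 -4.84376510e-06
  1.22976682e+00 -2.22259274e+00]
```

View pics/scene7.png

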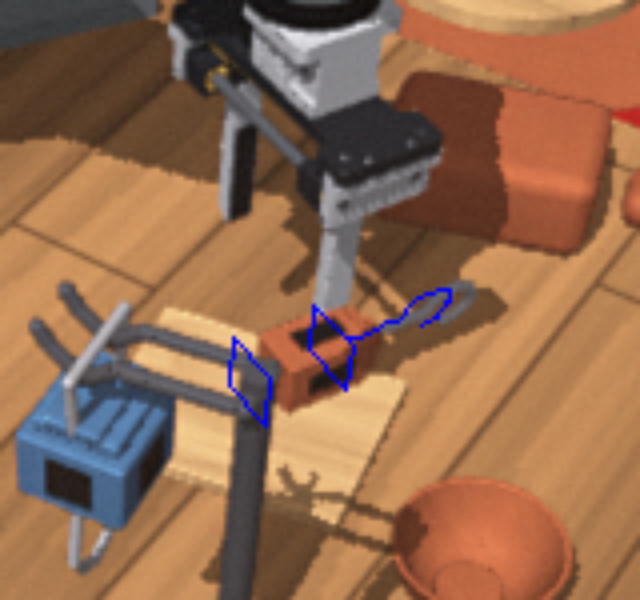

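View pics/wrist7.png

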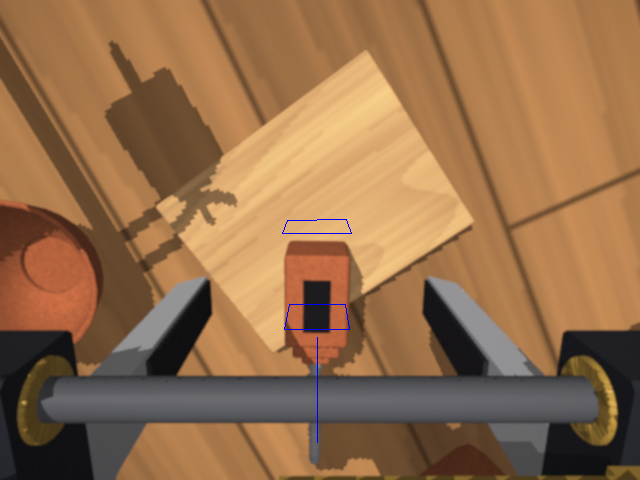

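View pics/top7.png

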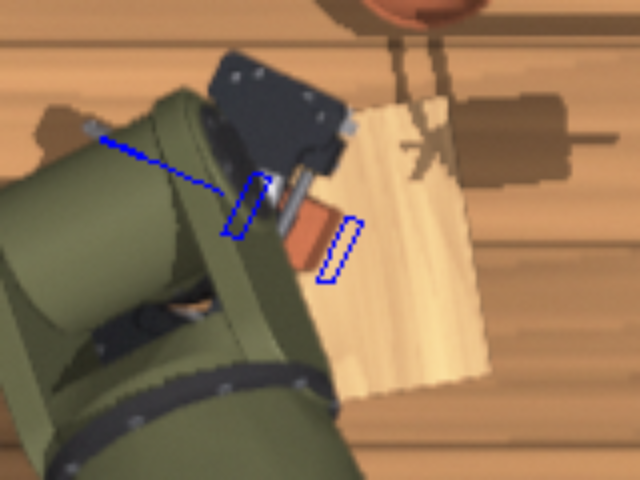

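```bash
python3 - <<'E'
from model import *
d=R.from_euler('z',65,degrees=True).apply([1,0,0]);n=np.array([-d[1],d[0],0])
for rc,z in (((256,285),.054),((256,351),.054),((241,289),.012),((241,346),.012),((348,290),.054),((463,315),.033+.0),((332,304),.054)):
    X=atz("wrist",rc,z); v=X-np.array([.5177,.288,0]); print(rc,X.round(4),"d",round(v@d,4),"n",round(v@n,4))
E
```

```text
(256, 285) [0.5507 0.3116 0.054 ] d 0.0353 n -0.0199
(256, 351) [0.5136 0.329  0.054 ] d 0.0354 n 0.0211
(241, 289) [0.5512 0.3124 0.012 ] d 0.0363 n -0.0201
(241, 346) [0.5143 0.3297 0.012 ] d 0.0364 n 0.0207
(348, 290) [0.5754 0.3694 0.054 ] d 0.0981 n -0.0179
(463, 315) [0.6067 0.4739 0.033 ] d 0.2061 n -0.002
(332, 304) [0.5622 0.363  0.054 ] d 0.0867 n -0.0086
```

Call:
{"op": "arm_command", "data": {"plan": [-1,0.015,0.032,-0.1,0,-1,0.015,0.032,-0.2,0,-1,0.015,0.032,-0.265,0,-1,0.015,0.032,-0.265,0,1,0.015,0.032,-0.265,0,1,0.015,0.032,-0.265,0,1,0.015,0.032,-0.265,0,1,0.015,0.032,-0.265,0,1,0.015,0.032,-0.265,0,1,0.015,0.032,-0.265,0,1,0.015,0.032,-0.265,0,1,0.015,0.032,-0.265,0,1,0.015,0.032,-0.265,0], "newtons": 30}}

```text
time_s: 15.15
ee_pos: [0.5369, 0.3291, 0.2248]
eef_rot: [-3.142, 0.0, -2.007]
force: [-0.5, -0.1, 1.7]
grip_width: 0.0417
```

Call:
{"op": "arm_command", "data": {"plan": [1,0,0,0.05,0,1,0,0,0.12,0,1,-0.06,-0.03,0.22,0,1,-0.14,-0.07,0.32,0,1,-0.22,-0.12,0.42,0,1,-0.3,-0.17,0.478,-0.05,1,-0.342,-0.24,0.478,-0.1,1,-0.36,-0.33,0.478,-0.16,1,-0.38,-0.42,0.478,-0.22,1,-0.392,-0.5,0.478,-0.28,1,-0.392,-0.6,0.478,-0.34,1,-0.392,-0.7,0.478,-0.4,1,-0.392,-0.8,0.478,-0.468,1,-0.392,-0.865,0.478,-0.468,1,-0.392,-0.865,0.478,-0.468,1,-0.392,-0.865,0.478,-0.468]}}

```text
time_s: 16.75
ee_pos: [0.38, -0.017, 0.4158]
eef_rot: [3.141, -0.0, -2.988]
force: [-0.0, 0.3, -1.6]
grip_width: 0.0418
```

```bash
python3 - <<'E'
from model import *
o=sensors.get_obs(); print(o['time_s'],o['ee_pos'],np.degrees(o['eef_rot']),o['grip_width'],o['force'],o['qpos'])
for c in ("scene","wrist","top"):
    im=vision.camera(c)
    cv2.imwrite(f"pics/{c}8r.png",im)
    print(c,[(d['at'],d['confidence']) for d in vision.pinpoint("upper_loop",c)])
    if c=="scene": im=cv2.resize(im[100:280,220:420],None,fx=4,fy=4,interpolation=cv2.INTER_CUBIC)[:600]
    if c=="top": im=cv2.resize(im[170:320,240:400],None,fx=4,fy=4)
    cv2.imwrite(f"pics/{c}8.png",im)
E
```

```text
16.75 [ 0.38000096 -0.01695571  0.41580485] [ 1.79984371e+02 -1.37521418e-02 -1.71226472e+02] 0.04180215195434243 [-0.00769503  0.26286212 -1.62857585] [-1.40995637e-01 -1.01030169e-01  1.93521335e+00  1.98305076e-04
  1.30771827e+00 -1.86497049e+00]
scene [([219.5, 325.0], 0.83)]
wrist []
top []
```

View pics/scene8.png

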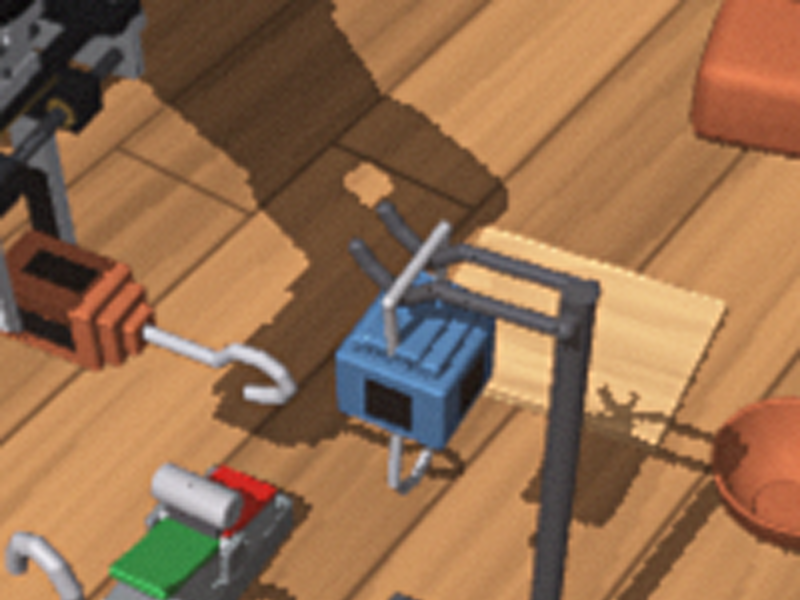

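View pics/wrist8.png

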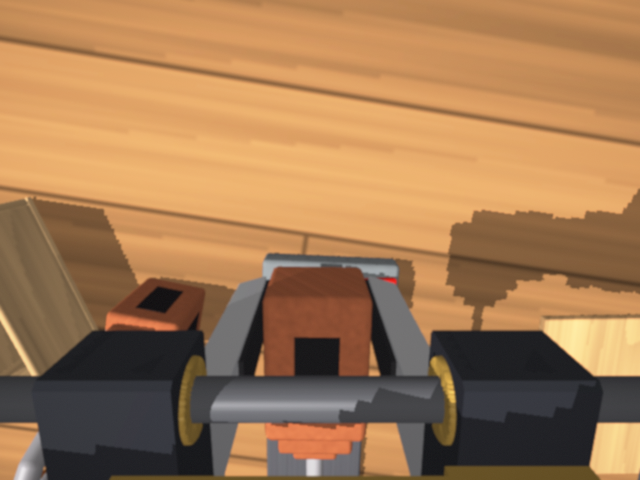

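View pics/top8.png

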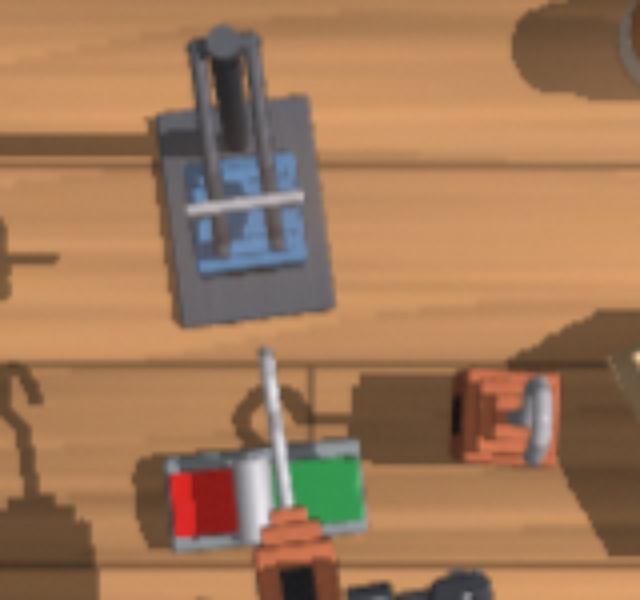

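```bash
python3 - <<'E'
from model import *
np.set_printoptions(precision=4,suppress=True)
f=lambda u,v:(170+v/4,240+u/4); g=lambda u,v:(100+v/4,220+u/4)
A,ea=tri([ray("top",f(188,210)),ray("scene",g(447,228))]);B,eb=tri([ray("top",f(304,197)),ray("scene",g(388,303))])
print(A,B,ea,eb,(A+B)/2,"psi",np.degrees(np.arctan2(*( (A-B)[[1,0]]))) -90)
for rc in ((219.5,325),g(403,488)):
    print("loop",atz("scene",rc,.191),atz("scene",rc,.188))
# hook model check: lantern pitched 90 with base from grasp
o=sensors.get_obs(); yaw=np.radians(-171.23+180); e=np.array([np.cos(yaw),np.sin(yaw),0])
G=np.array(o['ee_pos'])-[0,0,.18]; base=G-.010*e-[0,0,.012]
print("hook tip end",base+.168*e)
for c in ("scene","top"):
    im=cv2.imread(f"pics/{c}8r.png")
    for W in [wire()]+blk():
        q=proj(c,pose(W,base,yaw,np.pi/2))
        cv2.polylines(im,[q.astype(int).reshape(-1,1,2)],False,(255,0,0),1)
    im=cv2.resize(im[140:300,200:330],None,fx=3,fy=3,interpolation=cv2.INTER_CUBIC) if c=="scene" else cv2.resize(im[210:370,240:370],None,fx=3,fy=3,interpolation=cv2.INTER_CUBIC)
    cv2.imwrite(f"pics/{c}8m.png",im)
cv2.imwrite("pics/8m.png",np.hstack([cv2.imread("pics/scene8m.png"),cv2.imread("pics/top8m.png")]))
E
```

```text
[0.5979 0.0416 0.3348] [ 0.6044 -0.0132  0.3372] [np.float64(0.0019743376792496), np.float64(0.0019743376792495794)] [np.float64(0.0025388654710855486), np.float64(0.0025388654710855464)] [0.6012 0.0142 0.336 ] psi 6.7353370490995985
loop [0.604  0.0175 0.191 ] [0.6026 0.0196 0.188 ]
loop [0.6007 0.0074 0.191 ] [0.5993 0.0094 0.188 ]
hook tip end [0.5363 0.0078 0.2239]
```

View pics/8m.png

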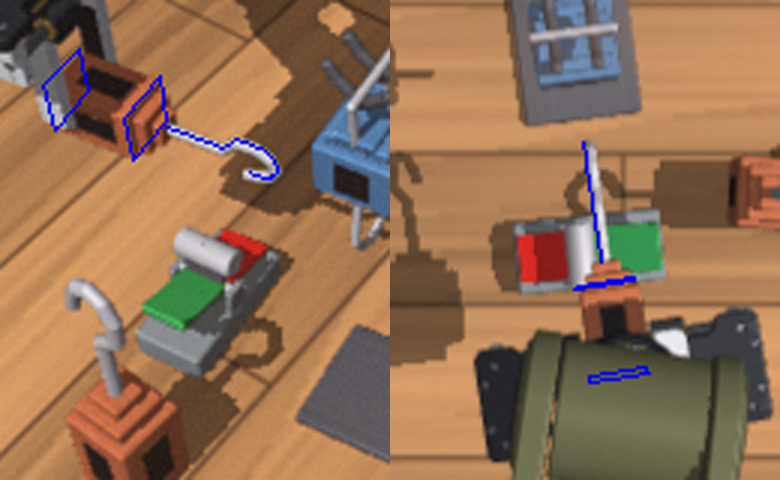

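Call:
{"op": "arm_command", "data": {"plan": [1,0.05,0,0,0,1,0.1,0.006,0,0,1,0.14,0.012,0,0,1,0.18,0.019,0,0,1,0.22,0.025,0,0,1,0.2585,0.031,0,0,1,0.2585,0.031,0,0]}}

```text
time_s: 17.75
ee_pos: [0.4845, -0.0039, 0.4154]
eef_rot: [3.141, -0.001, -2.986]
force: [0.2, -0.3, -2.7]
grip_width: 0.0418
```

```bash
cat > look.py <<'E'
import sys
from model import *
tag=sys.argv[1]; pitch=float(sys.argv[2]) if len(sys.argv)>2 else None
o=sensors.get_obs(); print(o['time_s'],np.round(o['ee_pos'],4),np.degrees(o['eef_rot']).round(2),round(o['grip_width'],4),np.round(o['force'],2))
yaw=o['eef_rot'][2]+np.pi; e=np.array([np.cos(yaw),np.sin(yaw),0])
G=np.array(o['ee_pos'])-[0,0,.18]
for c in ("scene","top"):
    im=vision.camera(c); cv2.imwrite(f"pics/{c}{tag}r.png",im)
    if pitch is not None:
        th=np.radians(pitch); base=G-R.from_euler('ZYX',[yaw,th,0]).apply([-.012,0,.010])
        for W in [wire()]+blk():
            q=proj(c,pose(W,base,yaw,th)); cv2.polylines(im,[q.astype(int).reshape(-1,1,2)],False,(255,0,0),1)
    if c=="scene": a=cv2.resize(im[150:270,250:390],None,fx=5,fy=5,interpolation=cv2.INTER_CUBIC)
    else: b=cv2.resize(im[180:300,250:350],None,fx=5,fy=5,interpolation=cv2.INTER_CUBIC)
cv2.imwrite(f"pics/{tag}s.png",a); cv2.imwrite(f"pics/{tag}t.png",b)
E
python3 look.py 9
```

```text
17.75 [ 0.4845 -0.0039  0.4154] [ 1.7999e+02 -4.0000e-02 -1.7110e+02] 0.0418 [ 0.24 -0.31 -2.74]
```

View pics/9s.png

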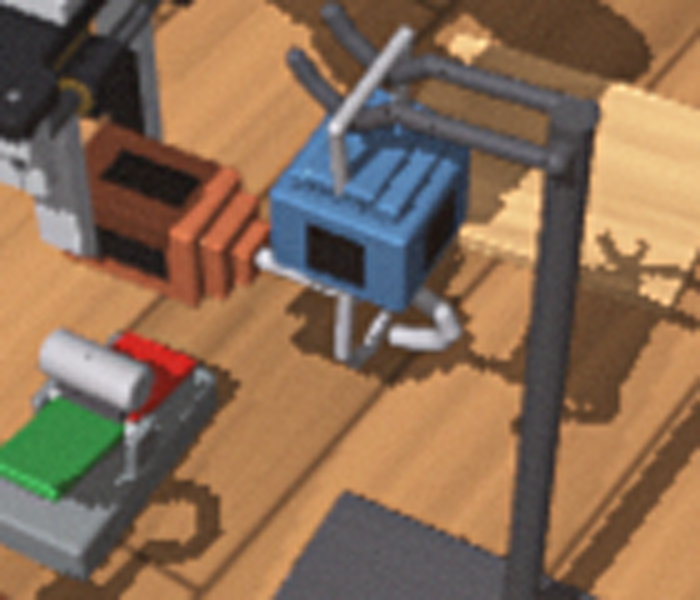

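View pics/9t.png

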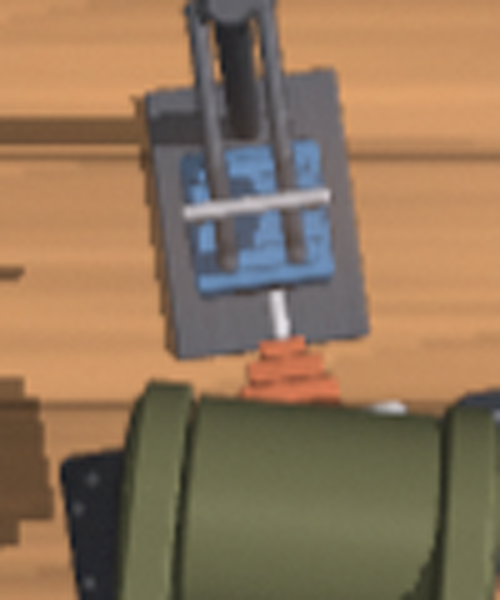

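Call:
{"op": "arm_command", "data": {"plan": [1,0.0125,0.002,0,0,1,0.0125,0.002,-0.03,0,1,0.0125,0.002,-0.06,0,1,0.0125,0.002,-0.08,0,1,0.0125,0.002,-0.08,0]}}

```text
time_s: 18.35
ee_pos: [0.4883, -0.0037, 0.3826]
eef_rot: [3.141, -0.002, -2.987]
force: [-0.1, 0.2, -1.9]
grip_width: 0.0416
```

```bash
python3 look.py 10 90
```

```text
18.35 [ 0.4883 -0.0037  0.3826] [ 1.7997e+02 -1.0000e-01 -1.7116e+02] 0.0416 [-0.11  0.25 -1.94]
```

View pics/10s.png

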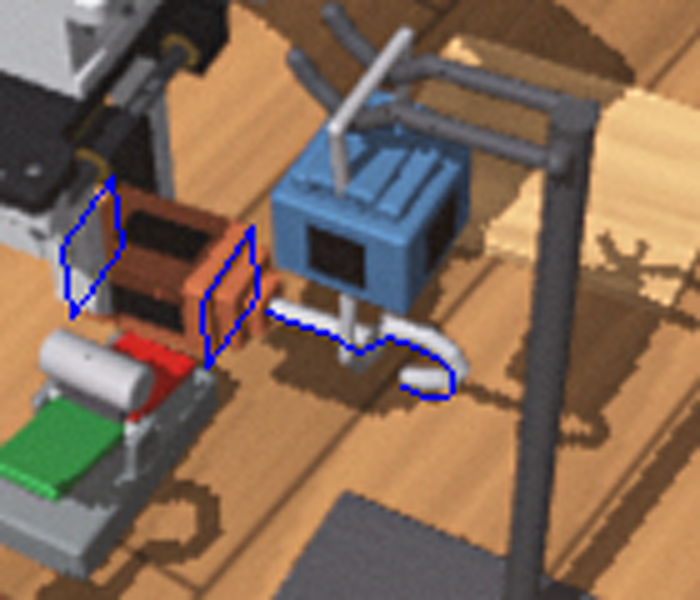

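```bash
python3 - <<'E'
from model import *
o=sensors.get_obs(); yaw=o['eef_rot'][2]+np.pi; G=np.array(o['ee_pos'])-[0,0,.18]
base=G-R.from_euler('ZYX',[yaw,np.pi/2,0]).apply([-.012,0,.010])
S=np.array([.601,.0135,.191]); ps=np.radians(8.5)
L=np.array([(0,-.023,.058),(0,-.023,.005),(0,0,0),(0,.023,.005),(0,.023,.058)])
Bx=np.array([(-.028,-.028,.062),(.028,-.028,.062),(.028,.028,.062),(-.028,.028,.062),(-.028,-.028,.062)])
im=cv2.imread("pics/scene10r.png"); z=8
x0,y0,w,h=290,165,95,70
c=cv2.resize(im[y0:y0+h,x0:x0+w],None,fx=z,fy=z,interpolation=cv2.INTER_CUBIC)
for W,col in ((pose(wire(),base,yaw,np.pi/2),(255,0,0)),(pose(L,S,ps),(0,255,0)),(pose(Bx,S,ps),(0,255,255))):
    q=(proj("scene",W)+.5-[x0,y0])*z; cv2.polylines(c,[q.astype(int).reshape(-1,1,2)],False,col,1)
cv2.imwrite("pics/10z.png",c)
E
```

```text
(no output)
```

View pics/10z.png

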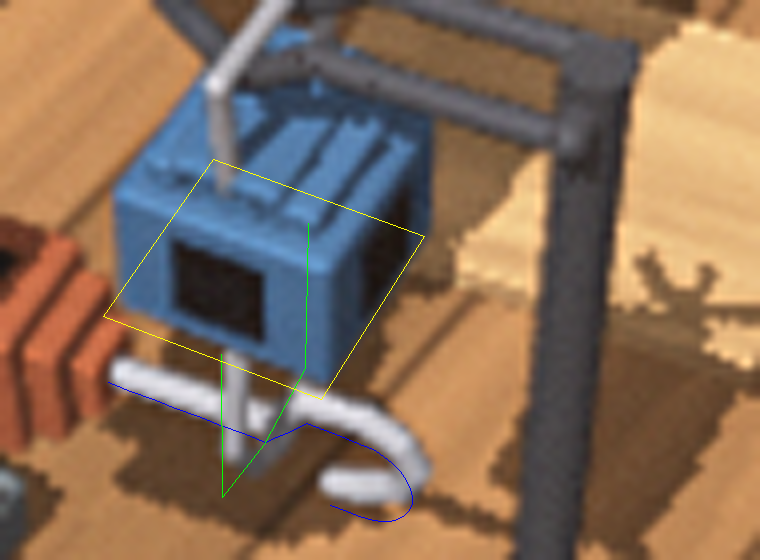

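Call:
{"op": "arm_command", "data": {"plan": [1,0,0,0.005,0,1,-0.02,-0.003,0.005,0,1,-0.04,-0.006,0.005,0,1,-0.06,-0.009,0.005,0,1,-0.074,-0.0115,0.005,0,1,-0.074,-0.0115,0.005,0]}}

```text
time_s: 19.05
ee_pos: [0.4582, -0.0084, 0.3862]
eef_rot: [-3.141, 0.0, -2.988]
force: [0.6, -0.4, -2.0]
grip_width: 0.0417
```

```bash
python3 look.py 11
```

```text
19.05 [ 0.4582 -0.0084  0.3862] [-1.7999e+02  2.0000e-02 -1.7117e+02] 0.0417 [ 0.6  -0.4  -1.97]
```

View pics/11s.png

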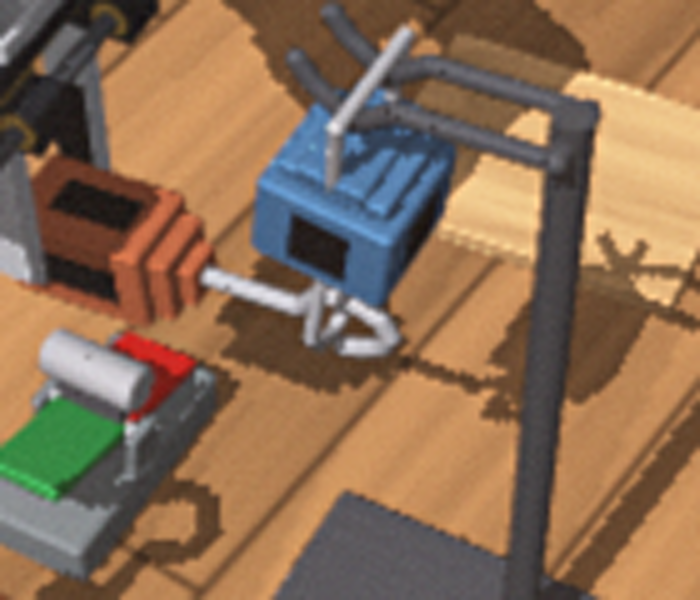

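```bash
python3 - <<'E'
import cv2
im=cv2.imread("pics/scene11r.png"); x0,y0,w,h=285,185,60,45
cv2.imwrite("pics/11z.png",cv2.resize(im[y0:y0+h,x0:x0+w],None,fx=13,fy=13,interpolation=cv2.INTER_CUBIC))
E
```

```text
(no output)
```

View pics/11z.png

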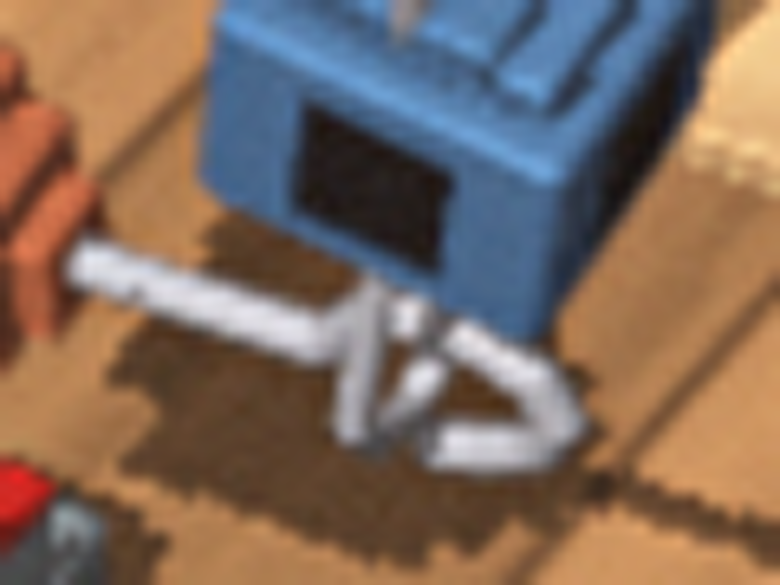

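Call:
{"op": "arm_command", "data": {"plan": [1,0.03,0.005,0,0,1,0.06,0.009,0,0,1,0.08,0.0124,0,0,1,0.08,0.0124,0,0,1,0.08,0.0124,-0.02,0,1,0.08,0.0124,-0.02,0,1,0.08,0.0124,-0.02,0,1,0.08,0.0124,-0.02,0]}}

```text
time_s: 19.95
ee_pos: [0.4907, -0.0033, 0.3778]
eef_rot: [3.142, -0.001, -2.987]
force: [0.4, 1.0, -2.7]
grip_width: 0.0417
```

```bash
python3 look.py 12; python3 - <<'E'
import cv2
im=cv2.imread("pics/scene12r.png"); x0,y0,w,h=285,185,60,45
cv2.imwrite("pics/12z.png",cv2.resize(im[y0:y0+h,x0:x0+w],None,fx=13,fy=13,interpolation=cv2.INTER_CUBIC))
E
```

```text
19.95 [ 0.4907 -0.0033  0.3778] [ 1.8000e+02 -3.0000e-02 -1.7117e+02] 0.0417 [ 0.36  0.96 -2.66]
```

View pics/12z.png

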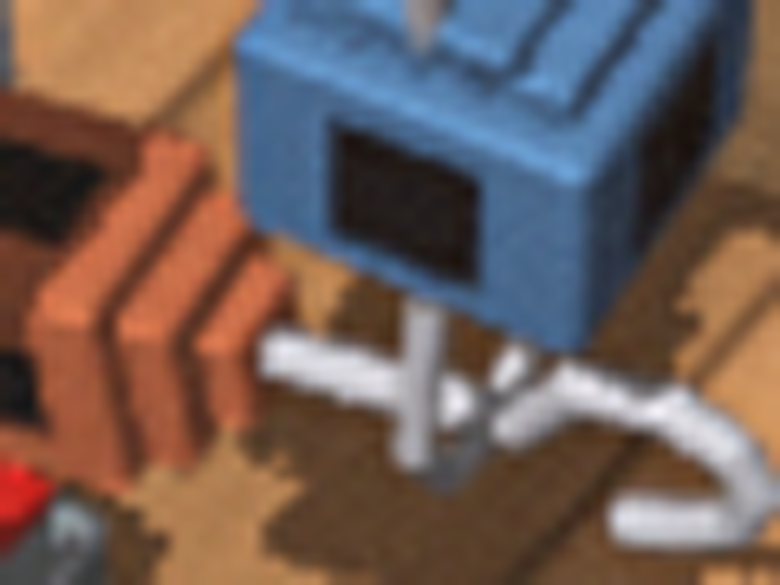

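Call:
{"op": "arm_command", "data": {"plan": [1,-0.01,-0.0015,0,0,1,-0.02,-0.003,0,0,1,-0.02,-0.003,-0.008,0,1,-0.02,-0.003,-0.016,0,1,-0.02,-0.003,-0.016,0,1,-0.02,-0.003,-0.016,0]}}

```text
time_s: 20.65
ee_pos: [0.483, -0.0045, 0.3714]
eef_rot: [3.142, -0.0, -2.987]
force: [0.6, -0.2, -1.9]
grip_width: 0.0417
```

```bash
python3 look.py 13; python3 - <<'E'
import cv2
im=cv2.imread("pics/scene13r.png"); x0,y0,w,h=285,185,60,45
cv2.imwrite("pics/13z.png",cv2.resize(im[y0:y0+h,x0:x0+w],None,fx=13,fy=13,interpolation=cv2.INTER_CUBIC))
E
```

```text
20.65 [ 0.483  -0.0045  0.3714] [ 1.8000e+02 -1.0000e-02 -1.7116e+02] 0.0417 [ 0.6  -0.2  -1.89]
```

View pics/13z.png

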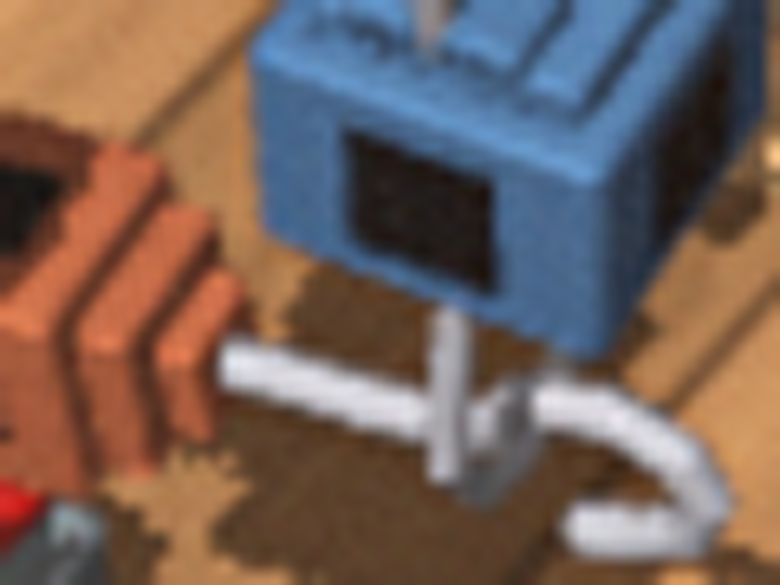

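View pics/13s.png

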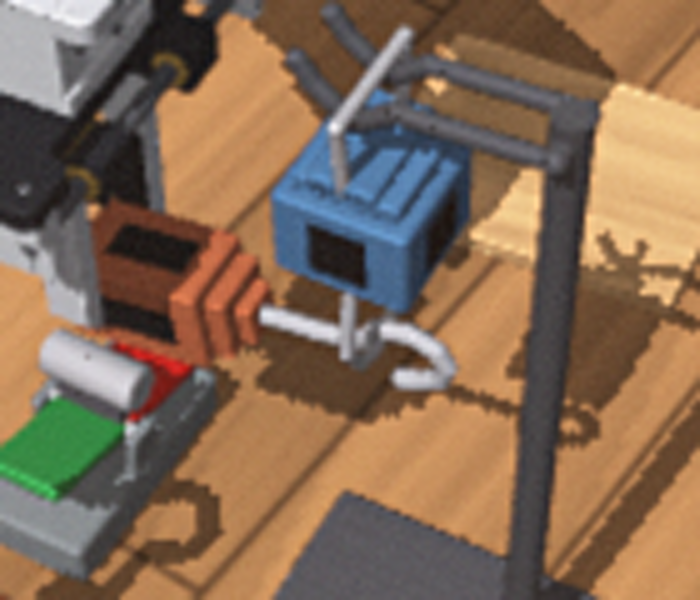

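```bash
cat > rend.py <<'E'
from model import *
def dens(P_,n=30):
    out=[]
    for a,b in zip(P_[:-1],P_[1:]): out+=[a+(b-a)*t for t in np.linspace(0,1,n,endpoint=False)]
    return np.array(out)
L=np.array([(0,-.023,.062),(0,-.023,.006),(0,0,0),(0,.023,.006),(0,.023,.062)])
def render(parts,crop,z,bg,off=(0,0),cam="scene"):
    x0,y0,w,h=crop
    K,Rm,t=P(cam); items=[]
    for X,r,col in parts:
        q=(Rm@X.T).T+t; uv=(K@q.T).T; uv=uv[:,:2]/uv[:,2:]
        for (u,v),d in zip(uv,q[:,2]): items.append((d,u+off[0],v+off[1],r*K[0,0]/d,col))
    im=bg.copy()
    for d,u,v,r,col in sorted(items,key=lambda i:-i[0]):
        cv2.circle(im,(int((u+.5-x0)*z),int((v+.5-y0)*z)),max(1,int(r*z)),col,-1)
    return im
E
python3 - <<'E'
from rend import *
o=sensors.get_obs(); yaw=o['eef_rot'][2]+np.pi; G=np.array(o['ee_pos'])-[0,0,.18]
base=G-R.from_euler('ZYX',[yaw,np.pi/2,0]).apply([-.012,0,.010])
S=np.array([.601,.0135,.191]); ps=np.radians(8.5)
crop=(285,185,60,45); z=6
im=cv2.imread("pics/scene13r.png"); x0,y0,w,h=crop
bg=cv2.resize(im[y0:y0+h,x0:x0+w],None,fx=z,fy=z,interpolation=cv2.INTER_CUBIC)
outs=[bg]
for dz in (0,.006,):
    hk=pose(dens(wire()),base+[0,0,dz],yaw,np.pi/2); lp=pose(dens(L),S,ps)
    near=lp[:60]; far=lp[60:]
    outs.append(render([(hk,.004,(255,255,255)),(near,.003,(0,255,0)),(far,.003,(0,140,0))],crop,z,bg*0+90,off=(1.2,-2.8)))
outs.append(bg)
cv2.imwrite("pics/r13.png",np.vstack([np.hstack(outs[:2]),np.hstack(outs[2:])]))
E
```

```text
(no output)
```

View pics/r13.png

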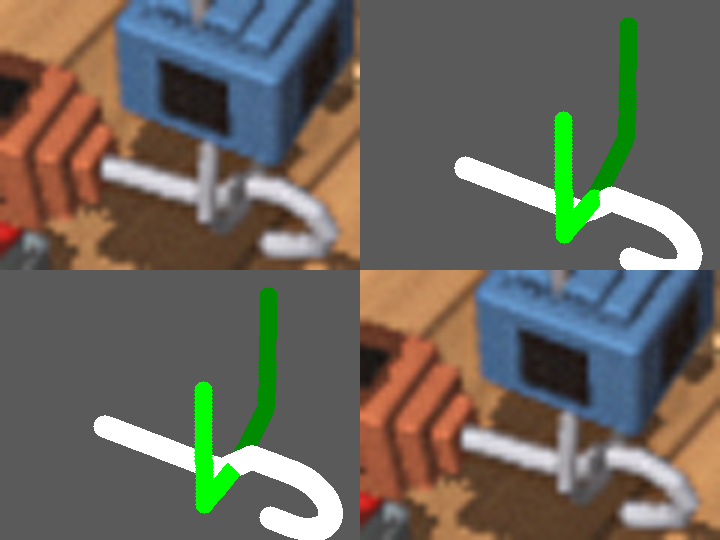

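```bash
cat > fitp.py <<'E'
from rend import *
from scipy.optimize import least_squares
def fit(obs,x0,y0,z,G,yaw,off,free=("p","x","z")):
    K=P("scene")
    def res(p):
        r=[]
        base=G-R.from_euler('ZYX',[yaw,np.pi/2,0]).apply([-.012,0,.010])
        for (xl,zl),(u,v) in obs:
            Rr=R.from_euler('ZYX',[yaw,p[0],0]); X=G+Rr.apply(np.array([xl,0,zl])/1000-np.array([-.012+p[2],0,.010+p[1]]))
            q=proj("scene",X,K)[0]+off
            r+=list(q-[x0+u/z-.5,y0+v/z-.5])
        return np.array(r+[p[1]*300,p[2]*300])
    s=least_squares(res,[np.pi/2,0,0]); return s.x,res(s.x)
E
python3 - <<'E'
from fitp import *
o=sensors.get_obs(); yaw=o['eef_rot'][2]+np.pi; G=np.array(o['ee_pos'])-[0,0,.18]
obs=[((0,84),(232,365)),((-13,135),(545,402)),((15,140),(580,530)),((1,164),(712,505))]
for off in ((1,-2.2),(0,0),(1,-1)):
    p,r=fit(obs,285,185,13,G,yaw,np.array(off)); print(off,"pitch",np.degrees(p[0]),p[1:],np.round(r,2))
    X=G+R.from_euler('ZYX',[yaw,p[0],0]).apply(np.array([0,0,.156])-np.array([-.012+p[2],0,.010+p[1]])); print("hook pt",X)
E
```

```text
(1, -2.2) pitch 85.44722311150822 [ 0.00085119 -0.00071901] [ 1.16 -0.48 -0.71 -0.34 -0.28 -0.19  0.13  0.73  0.26 -0.22]
hook pt [0.6269447  0.01790419 0.19038358]
(0, 0) pitch 82.8551062838474 [-0.00114937  0.00100489] [ 0.95  0.35 -1.14 -0.42 -0.13 -0.03  0.06  0.37 -0.34  0.3 ]
hook pt [0.62859868 0.01816148 0.19893349]
(1, -1) pitch 84.21613708208353 [0.00088562 0.00021213] [ 1.12 -0.08 -0.87 -0.38 -0.16 -0.11  0.14  0.56  0.27  0.06]
hook pt [0.62680947 0.01788315 0.19443713]
```

Call:
{"op": "arm_command", "data": {"plan": [1,-0.012,-0.0019,0,0,1,-0.024,-0.0038,0,0,1,-0.036,-0.0056,0,0,1,-0.048,-0.0075,0,0,1,-0.058,-0.009,0,0,1,-0.058,-0.009,0,0,1,-0.058,-0.009,0,0]}}

```text
time_s: 21.45
ee_pos: [0.4597, -0.0081, 0.3716]
eef_rot: [-3.142, 0.0, -2.987]
force: [-0.3, -0.5, -1.7]
grip_width: 0.0415
```

```bash
python3 look.py 14; python3 - <<'E'
import cv2
im=cv2.imread("pics/scene14r.png"); x0,y0,w,h=285,185,60,45
cv2.imwrite("pics/14z.png",cv2.resize(im[y0:y0+h,x0:x0+w],None,fx=13,fy=13,interpolation=cv2.INTER_CUBIC))
E
```

```text
21.45 [ 0.4597 -0.0081  0.3716] [-1.8000e+02  2.0000e-02 -1.7117e+02] 0.0415 [-0.28 -0.48 -1.71]
```

View pics/14z.png

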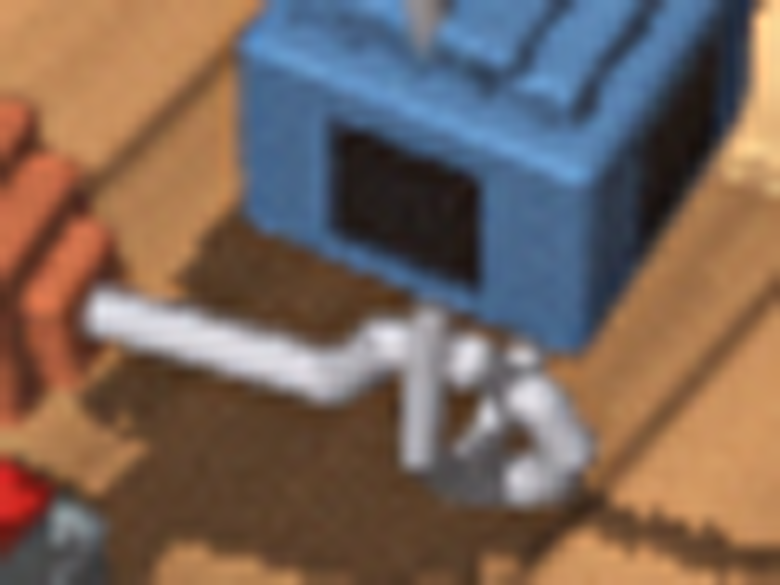

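View pics/14s.png

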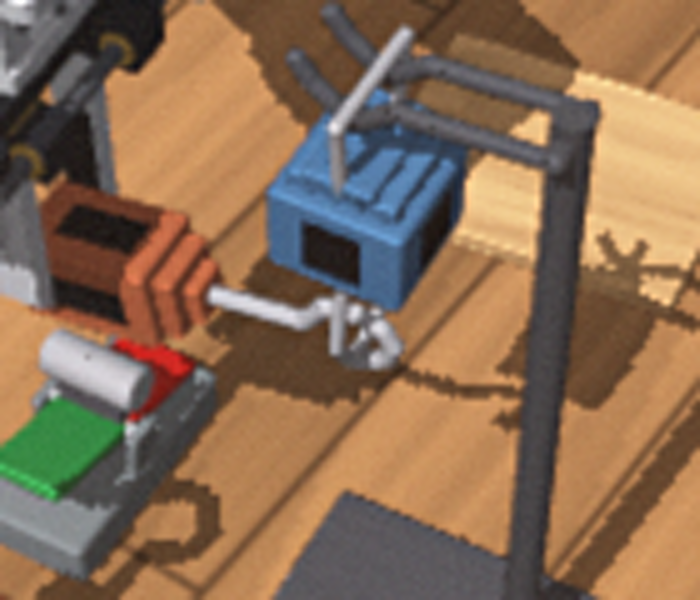

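```bash
python3 - <<'E'
from h import *
T=np.array([.4597,-.0081,.3716]); S=np.array([.601,.0135]); ps=np.radians(8.5); e=np.array([np.cos(ps),np.sin(ps)])
def G(th,hx=.001,hz=.190):
    t=np.radians(th); x=hx-(.012*np.cos(t)+.146*np.sin(t)); z=hz-(-.012*np.sin(t)+.146*np.cos(t))
    return np.array([*(S+x*e),z+.18]),x
for th in list(range(84,23,-4)):
    g,x=G(th); print(th,round(x,4),g.round(4),((g-T)/.4).round(3))
E
```

```text
84 -0.1455 [ 0.4571 -0.008   0.3667] [-0.006  0.    -0.012]
80 -0.1449 [ 0.4577 -0.0079  0.3565] [-0.005  0.    -0.038]
76 -0.1436 [ 0.459  -0.0077  0.3463] [-0.002  0.001 -0.063]
72 -0.1416 [ 0.461  -0.0074  0.3363] [ 0.003  0.002 -0.088]
68 -0.1389 [ 0.4637 -0.007   0.3264] [ 0.01   0.003 -0.113]
64 -0.1355 [ 0.467  -0.0065  0.3168] [ 0.018  0.004 -0.137]
60 -0.1314 [ 0.471  -0.0059  0.3074] [ 0.028  0.005 -0.161]
56 -0.1267 [ 0.4756 -0.0052  0.2983] [ 0.04   0.007 -0.183]
52 -0.1214 [ 0.4809 -0.0044  0.2896] [ 0.053  0.009 -0.205]
48 -0.1155 [ 0.4867 -0.0036  0.2812] [ 0.068  0.011 -0.226]
44 -0.1091 [ 0.4931 -0.0026  0.2733] [ 0.084  0.014 -0.246]
40 -0.102 [ 0.5001 -0.0016  0.2659] [ 0.101  0.016 -0.264]
36 -0.0945 [ 5.075e-01 -5.000e-04  2.589e-01] [ 0.12   0.019 -0.282]
32 -0.0865 [0.5154 0.0007 0.2525] [ 0.139  0.022 -0.298]
28 -0.0781 [0.5237 0.002  0.2467] [ 0.16   0.025 -0.312]
24 -0.0693 [0.5324 0.0032 0.2415] [ 0.182  0.028 -0.325]
```

Call:
{"op": "arm_command", "data": {"plan": [1,-0.003,0,-0.012,0,1,-0.003,0,-0.038,0,1,-0.002,0.001,-0.063,0,1,0.003,0.002,-0.088,0,1,0.01,0.003,-0.113,0,1,0.018,0.004,-0.137,0,1,0.018,0.004,-0.137,0], "newtons": 6}}

```text
time_s: 22.25
ee_pos: [0.4671, -0.0064, 0.3152]
eef_rot: [3.141, -0.002, -2.987]
force: [-0.6, -0.3, -1.9]
grip_width: 0.042
```

```bash
python3 look.py 15
```

```text
22.25 [ 0.4671 -0.0064  0.3152] [ 1.7997e+02 -1.3000e-01 -1.7115e+02] 0.042 [-0.64 -0.3  -1.93]
```

View pics/15s.png

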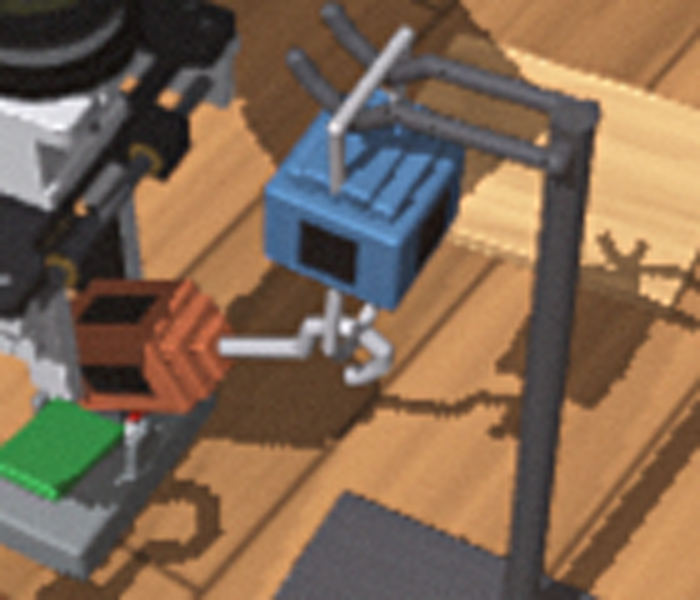

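Call:
{"op": "arm_command", "data": {"plan": [1,0.01,0.001,-0.024,0,1,0.022,0.003,-0.046,0,1,0.035,0.005,-0.068,0,1,0.05,0.007,-0.089,0,1,0.066,0.01,-0.109,0,1,0.083,0.012,-0.127,0,1,0.102,0.015,-0.145,0,1,0.102,0.015,-0.145,0]}}

```text
time_s: 23.15
ee_pos: [0.5083, -0.0004, 0.2576]
eef_rot: [3.141, -0.001, -2.987]
force: [0.9, 0.1, -1.5]
grip_width: 0.042
```

```bash
python3 look.py 16
```

```text
23.15 [ 5.083e-01 -4.000e-04  2.576e-01] [ 1.7998e+02 -7.0000e-02 -1.7115e+02] 0.042 [ 0.87  0.14 -1.51]
```

View pics/16s.png

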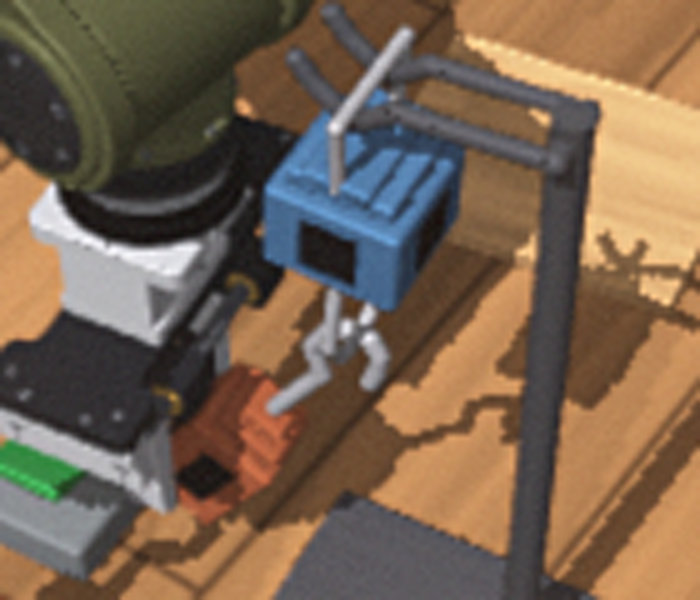

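View pics/16t.png

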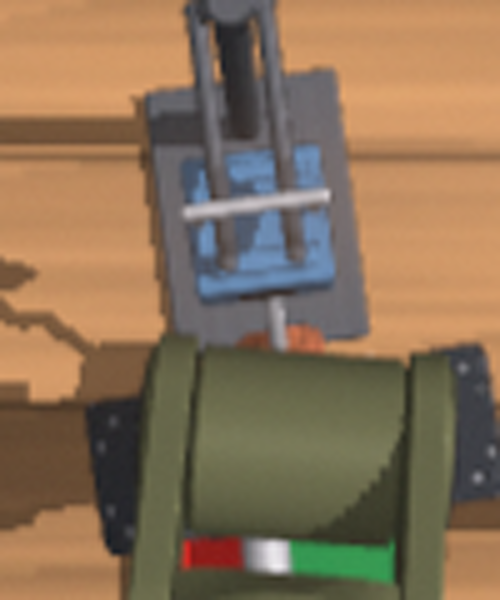

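```bash
python3 - <<'E'
from h import *
S=np.array([.601,.0135]); ps=np.radians(8.5); e=np.array([np.cos(ps),np.sin(ps)])
for n,rc,zs in (("arm edge L",(180+345/5,250+200/5),(.30,.36,.42)),("arm edge R",(180+365/5,250+400/5),(.30,.36,.42)),("box",(180+292/5,250+270/5),(.25,.29)),("prong tip",(180+268/5,250+230/5),(.335,.36))):
    for z in zs:
        X=atz("top",rc,z); print(n,z,X.round(4),"xs",round((X[:2]-S)@e,4))
E
```

```text
arm edge L 0.3 [0.5475 0.0357 0.3   ] xs -0.0496
arm edge L 0.36 [0.5446 0.0336 0.36  ] xs -0.0528
arm edge L 0.42 [0.5417 0.0316 0.42  ] xs -0.056
arm edge R 0.3 [ 0.5397 -0.0431  0.3   ] xs -0.069
arm edge R 0.36 [ 0.5373 -0.0404  0.36  ] xs -0.071
arm edge R 0.42 [ 0.5348 -0.0376  0.42  ] xs -0.073
box 0.25 [0.572  0.0085 0.25  ] xs -0.0294
box 0.29 [0.5692 0.0082 0.29  ] xs -0.0323
prong tip 0.335 [0.5752 0.0232 0.335 ] xs -0.0241
prong tip 0.36 [0.5732 0.0226 0.36  ] xs -0.0262
```

Call:
{"op": "arm_command", "data": {"plan": [1,0.01,0.0015,-0.008,0,1,0.02,0.003,-0.016,0,1,0.029,0.0045,-0.023,0,1,0.029,0.0045,-0.023,0,1,0.029,0.0045,-0.023,0], "newtons": 4}}

```text
time_s: 23.75
ee_pos: [0.5193, 0.0013, 0.2494]
eef_rot: [3.142, -0.0, -2.987]
force: [0.3, 1.0, -1.1]
grip_width: 0.042
```

```bash
python3 look.py 17
```

```text
23.75 [0.5193 0.0013 0.2494] [ 1.8000e+02 -2.0000e-02 -1.7116e+02] 0.042 [ 0.26  0.98 -1.08]
```

View pics/17s.png

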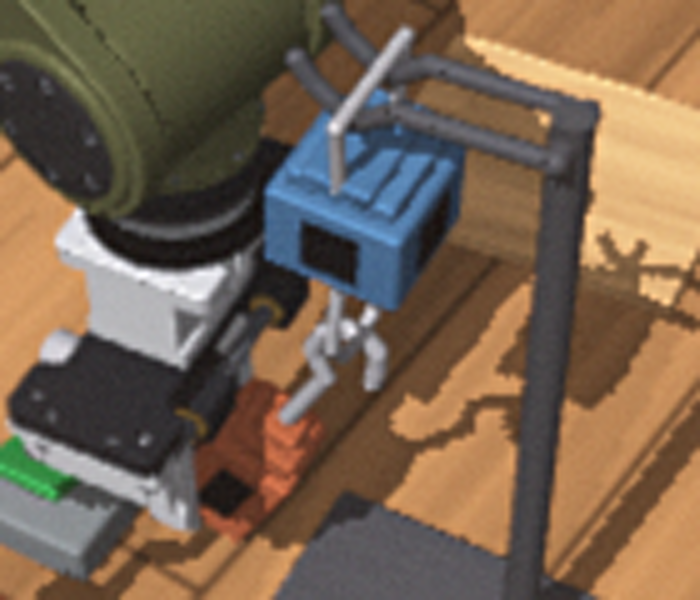

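View pics/17t.png

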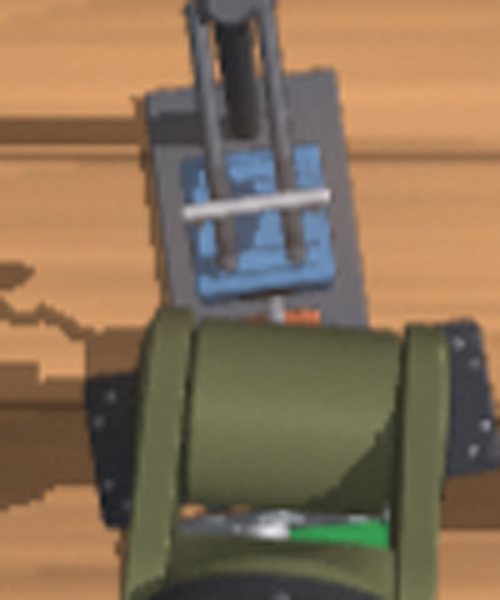

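Call:
{"op": "arm_command", "data": {"plan": [0.05,0,0,0,0,-0.4,0,0,0,0,-0.6,-0.02,-0.003,0.04,0,-0.8,-0.06,-0.009,0.1,0,-1,-0.12,-0.018,0.18,0,-1,-0.2,-0.03,0.26,0,-1,-0.3,-0.045,0.3,0,-1,-0.3,-0.045,0.3,0]}}

```text
time_s: 24.65
ee_pos: [0.3966, -0.0169, 0.3721]
eef_rot: [-3.14, 0.004, -2.988]
force: [0.9, 0.2, -0.2]
grip_width: 0.0936
```

```bash
python3 look.py 18
```

```text
24.65 [ 0.3966 -0.0169  0.3721] [-179.92    0.25 -171.19] 0.0936 [ 0.9   0.18 -0.18]
```

View pics/18s.png

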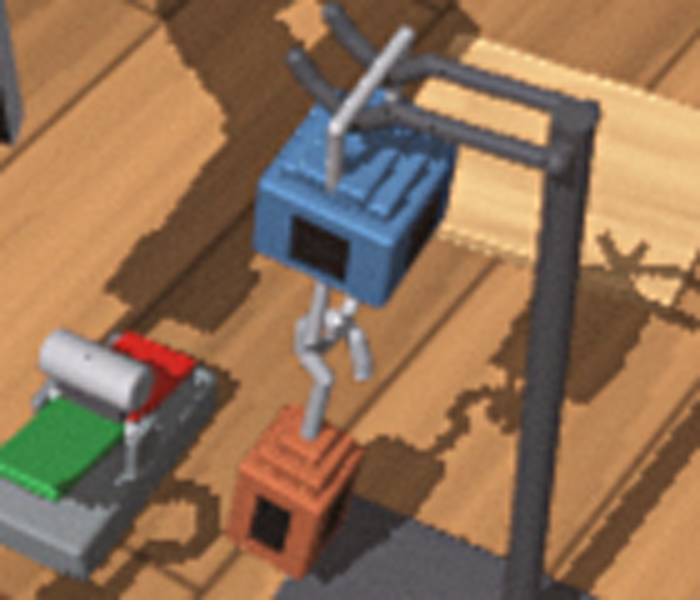

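Call:
{"op": "arm_command", "data": {"plan": [0,0,0,0.02,-0.06,0.5,0,0,0.02,-0.12,1,0,0,0.02,-0.18,1,0,0,0.02,-0.24,1,0,0,0.02,-0.3,1,0,0,0.02,-0.36,1,0,0,0.02,-0.42,1,0,0,0.02,-0.448,1,0.07,-0.03,-0.05,-0.448,1,0.146,-0.068,-0.125,-0.448,1,0.146,-0.068,-0.125,-0.448,1,0.146,-0.068,-0.125,-0.448,1,0.146,-0.068,-0.125,-0.448,1,0.146,-0.068,-0.125,-0.448,1,0.146,-0.068,-0.125,-0.448,1,0.146,-0.068,-0.125,-0.448,1,0.146,-0.068,-0.125,-0.448,1,0.146,-0.068,-0.125,-0.448,1,0.146,-0.068,-0.125,-0.448,1,0.146,-0.068,-0.125,-0.448], "newtons": 10}}

```text
time_s: 26.75
ee_pos: [0.4577, -0.0439, 0.3195]
eef_rot: [-3.142, -0.0, 2.358]
force: [1.0, 0.4, -0.3]
grip_width: 0.0006
```

```bash
python3 look.py 19; python3 - <<'E'
from h import *
im=vision.camera("wrist"); cv2.imwrite("pics/w19.png",im)
ims=[]
for i in range(4):
    im=vision.camera("scene"); ims.append(cv2.resize(im[150:270,280:380],None,fx=4,fy=5)[:,:400])
cv2.imwrite("pics/seq19.png",np.hstack([cv2.resize(i,(200,300)) for i in ims]))
E
```

```text
26.75 [ 0.4577 -0.0439  0.3195] [-180.     -0.    135.08] 0.0006 [ 0.99  0.35 -0.31]
```

View pics/19s.png

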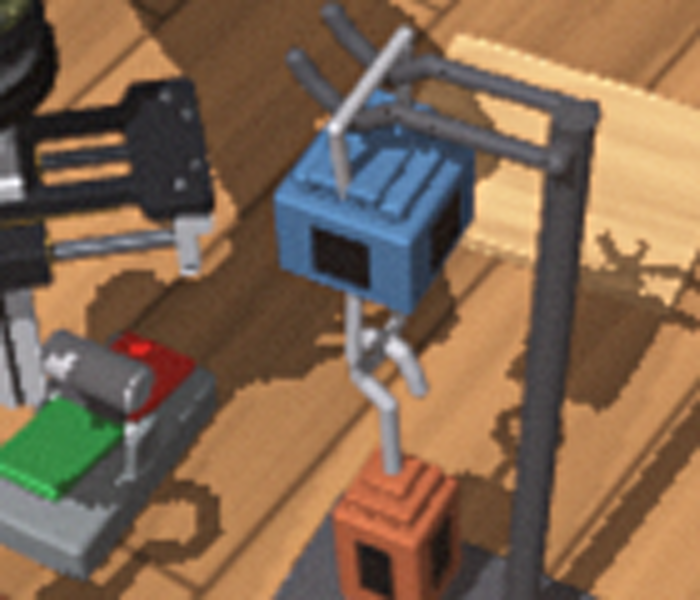

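View pics/seq19.png

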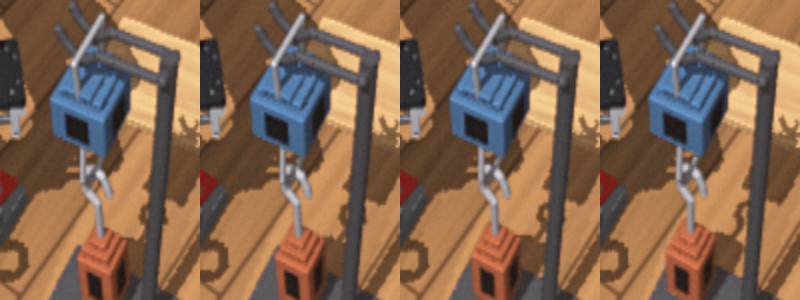

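View pics/w19.png

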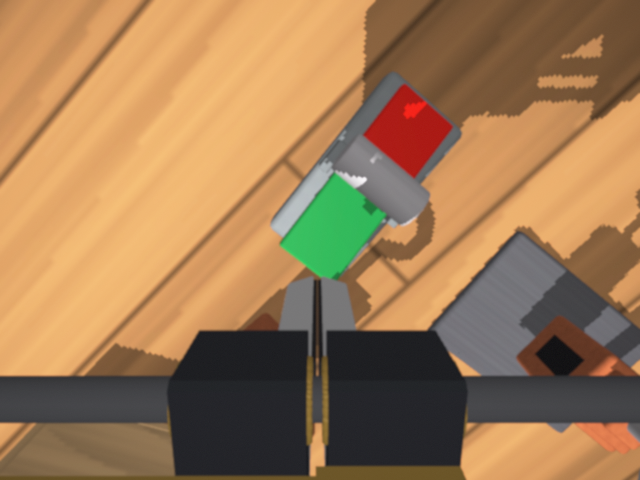

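```bash
python3 - <<'E'
from h import *
o=sensors.get_obs(); print(o['ee_pos'])
print(vision.pinpoint("rocker_green","wrist"))
vision.camera("wrist")
d=vision.pinpoint("rocker_green","wrist"); print(d)
if d: print(atz("wrist",d[0]['at'],.061))
for rc in ((175,332),(215,385),(277,330),(243,281)): print(rc,atz("wrist",rc,.060).round(4))
print("tip px",proj("wrist",np.array(o['ee_pos'])-[0,0,.199]),"target px",proj("wrist",[.455,-.044,.061]))
E
```

```text
[ 0.45769984 -0.04390377  0.31950733]
[{'at': [247.6, 316.4], 'confidence': 0.62}]
[{'at': [246.9, 319.5], 'confidence': 0.98}]
[ 0.45400987 -0.03738243  0.061     ]
(175, 332) [ 0.4299 -0.0037  0.06  ]
(215, 385) [0.4671 0.0018 0.06  ]
(277, 330) [ 0.4715 -0.0461  0.06  ]
(243, 281) [ 0.4369 -0.0516  0.06  ]
tip px [[315.6563328  297.25090575]] target px [[312.57438268 255.90360842]]
```

Call:
{"op": "arm_command", "data": {"plan": [1,-0.008,0.017,0,0,1,-0.008,0.017,0,0,1,-0.008,0.017,0,0,1,-0.008,0.017,0,0,1,-0.008,0.017,0,0,1,-0.008,0.017,0,0,1,-0.008,0.017,0,0,1,-0.008,0.017,0,0,1,-0.008,0.017,0,0,1,-0.008,0.017,0,0,1,-0.008,0.017,0,0,1,-0.008,0.017,0,0,1,-0.008,0.017,0,0,1,-0.008,0.017,0,0,1,-0.008,0.017,0,0,1,-0.008,0.017,0,0,1,-0.008,0.017,0,0,1,-0.008,0.017,0,0,1,-0.008,0.017,0,0,1,-0.008,0.017,0,0]}}

```text
time_s: 29.25
ee_pos: [0.4545, -0.0371, 0.3195]
eef_rot: [-3.142, -0.0, 2.358]
force: [-0.2, -0.3, 0.7]
grip_width: 0.0004
```

```bash
cat > swing.py <<'E'
from h import *
import sys
x0,y0,w,h=300,180,80,110
ims=[]
for i in range(10):
    g=vision.camera("scene")[y0:y0+h,x0:x0+w]; ims.append(g)
ref=ims[0]
for i,g in enumerate(ims):
    hsv=cv2.cvtColor(g,cv2.COLOR_BGR2HSV)
    b=(hsv[...,0]>95)&(hsv[...,0]<125)&(hsv[...,1]>100); r=(hsv[...,0]<9)&(hsv[...,1]>130)&(np.arange(h)[:,None]>50)
    f=lambda m: tuple(np.round(np.argwhere(m).mean(0)[::-1],2)) if m.any() else None
    print(i,"blue",f(b),"terra",f(r))
cv2.imwrite(f"pics/sw_{sys.argv[1]}.png",cv2.resize(ims[-1],None,fx=5,fy=5,interpolation=cv2.INTER_CUBIC))
E
python3 swing.py a
```

```text
0 blue (np.float64(22.02), np.float64(11.99)) terra (np.float64(22.85), np.float64(74.55))
1 blue (np.float64(22.48), np.float64(12.19)) terra (np.float64(24.4), np.float64(74.69))
2 blue (np.float64(22.57), np.float64(12.26)) terra (np.float64(25.67), np.float64(75.61))
3 blue (np.float64(22.63), np.float64(12.24)) terra (np.float64(26.7), np.float64(75.76))
4 blue (np.float64(22.79), np.float64(12.23)) terra (np.float64(26.59), np.float64(76.24))
5 blue (np.float64(22.75), np.float64(12.16)) terra (np.float64(26.88), np.float64(76.32))
6 blue (np.float64(22.68), np.float64(12.25)) terra (np.float64(25.94), np.float64(75.99))
7 blue (np.float64(22.74), np.float64(12.29)) terra (np.float64(25.65), np.float64(75.37))
8 blue (np.float64(22.58), np.float64(12.18)) terra (np.float64(24.76), np.float64(74.65))
9 blue (np.float64(22.1), np.float64(12.15)) terra (np.float64(23.2), np.float64(74.29))
```

View pics/sw_a.png

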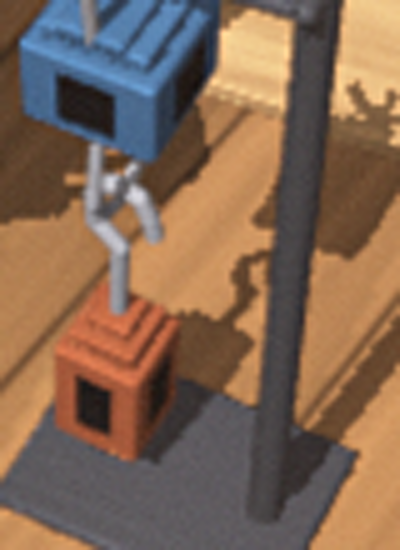

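Call:
{"op": "arm_command", "data": {"plan": [1,0,0,0,0,1,0,0,0,0,1,0,0,0,0,1,0,0,0,0,1,0,0,0,0,1,0,0,0,0,1,0,0,0,0,1,0,0,0,0,1,0,0,0,0,1,0,0,0,0,1,0,0,0,0,1,0,0,0,0,1,0,0,0,0,1,0,0,0,0,1,0,0,0,0,1,0,0,0,0,1,0,0,0,0,1,0,0,0,0,1,0,0,0,0,1,0,0,0,0]}}

```text
time_s: 31.75
ee_pos: [0.4545, -0.0371, 0.3195]
eef_rot: [-3.142, 0.0, 2.358]
force: [-0.2, -0.2, 0.3]
grip_width: 0.0006
```

```bash
python3 swing.py b
```

```text
0 blue (np.float64(22.02), np.float64(12.08)) terra (np.float64(23.31), np.float64(74.39))
1 blue (np.float64(22.24), np.float64(11.97)) terra (np.float64(22.81), np.float64(74.3))
2 blue (np.float64(22.11), np.float64(12.05)) terra (np.float64(23.07), np.float64(74.05))
3 blue (np.float64(22.3), np.float64(12.05)) terra (np.float64(22.94), np.float64(74.15))
4 blue (np.float64(22.08), np.float64(12.07)) terra (np.float64(22.95), np.float64(74.21))
5 blue (np.float64(22.22), np.float64(12.04)) terra (np.float64(22.77), np.float64(74.25))
6 blue (np.float64(22.08), np.float64(12.01)) terra (np.float64(23.1), np.float64(74.46))
7 blue (np.float64(22.07), np.float64(12.06)) terra (np.float64(22.53), np.float64(74.36))
8 blue (np.float64(22.1), np.float64(12.05)) terra (np.float64(22.64), np.float64(74.65))
9 blue (np.float64(22.14), np.float64(12.04)) terra (np.float64(22.82), np.float64(74.7))
```

```bash
python3 - <<'E'
import cv2,numpy as np
x0,y0,w,h=300,180,80,110
for n in ("scene0","scene8r"):
    g=cv2.imread(f"pics/{n}.png")[y0:y0+h,x0:x0+w]; hsv=cv2.cvtColor(g,cv2.COLOR_BGR2HSV)
    b=(hsv[...,0]>95)&(hsv[...,0]<125)&(hsv[...,1]>100); print(n,np.argwhere(b).mean(0)[::-1])
from rend import *
im=vision.camera("scene"); crop=(295,185,60,90); z=6
x0,y0,w,h=crop
bg=cv2.resize(im[y0:y0+h,x0:x0+w],None,fx=z,fy=z,interpolation=cv2.INTER_CUBIC)
S=np.array([.601,.0135,.191]); ps=np.radians(8.5)
hk=pose(dens(wire()),S-[0,0,.156],ps); lp=pose(dens(L),S,ps); bl=[pose(dens(b),S-[0,0,.156],ps) for b in blk()]
r=render([(hk,.004,(255,255,255)),(lp,.003,(0,255,0))]+[(b,.001,(0,0,255)) for b in bl],crop,z,bg*0+90,off=(1,-2.2))
cv2.imwrite("pics/r20.png",np.hstack([bg,r]))
E
```

```text
scene0 [21.91975309 12.00462963]
scene8r [22.14868805 11.92274052]
```

View pics/r20.png

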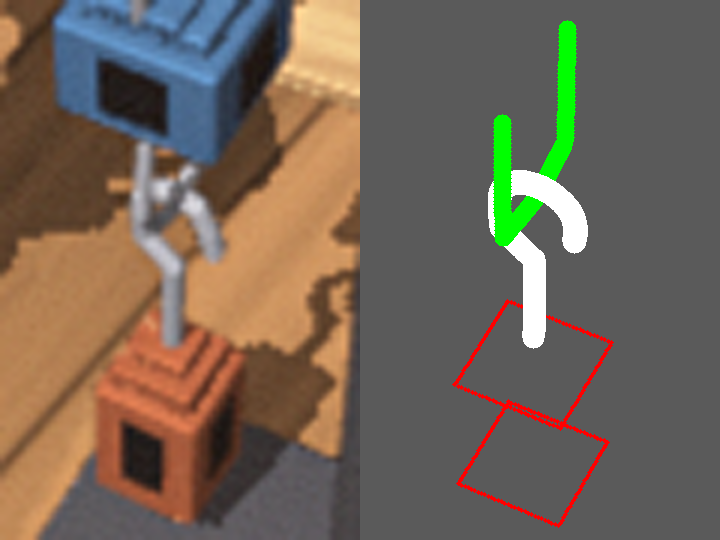

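Call:
{"op": "arm_command", "data": {"plan": [1,0,0,-0.08,0,1,0,0,-0.13,0,1,0,0,-0.15,0,1,0,0,-0.17,0,1,0,0,-0.185,0,1,0,0,-0.2,0,1,0,0,-0.21,0,1,0,0,-0.21,0,1,0,0,-0.21,0,1,0,0,-0.1,0,1,0,0,0,0,1,0,0,0,0]}}

```text
time_s: 33.5
ee_pos: [0.4552, -0.0372, 0.3244]
eef_rot: [3.137, 0.007, 2.358]
force: [0.3, 0.2, -0.3]
grip_width: 0.0004
```

```bash
python3 - <<'E'
from h import *
o=sensors.get_obs(); print(o['time_s'],o['ee_pos'],o['force'])
im=vision.camera("scene"); cv2.imwrite("pics/s21.png",cv2.resize(im[150:290,220:380],None,fx=4,fy=4,interpolation=cv2.INTER_CUBIC))
im=vision.camera("wrist"); cv2.imwrite("pics/w21.png",im)
E
```

```text
33.5 [ 0.45522238 -0.03717073  0.32436646] [ 0.27481626  0.21900225 -0.33882907]
```

View pics/s21.png

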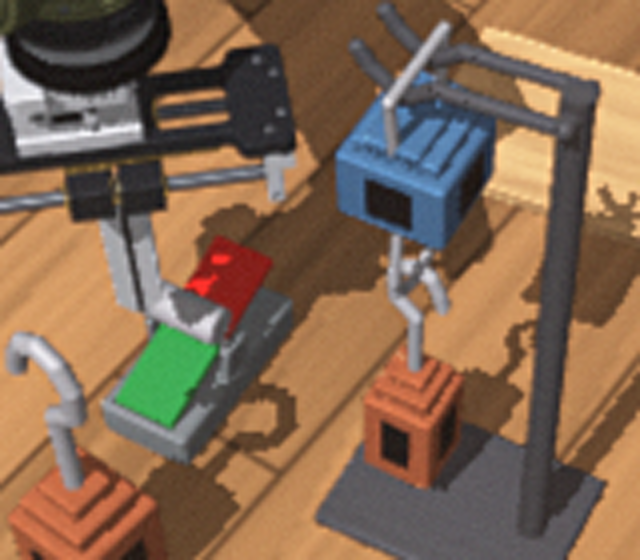

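View pics/w21.png

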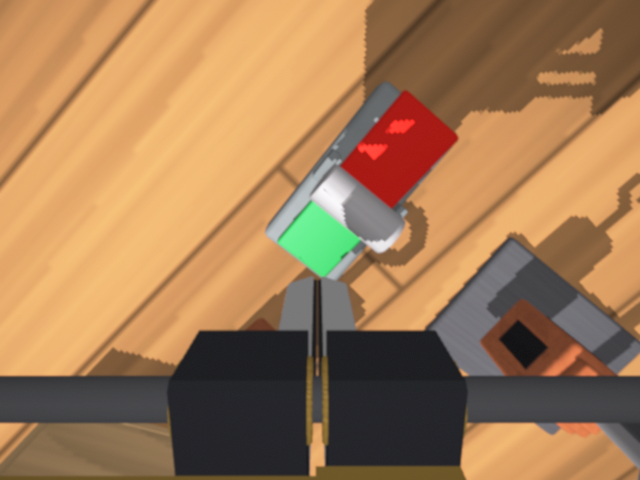

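Call:
{"op": "arm_command", "data": {"plan": [1,-0.03,0,0.05,0,1,-0.06,0,0.1,0,1,-0.06,0,0.1,0,1,-0.06,0,0.1,0,1,-0.06,0,0.1,0,1,-0.06,0,0.1,0,1,-0.06,0,0.1,0,1,-0.06,0,0.1,0,1,-0.06,0,0.1,0,1,-0.06,0,0.1,0]}}

```text
time_s: 34.6
ee_pos: [0.4305, -0.0371, 0.3595]
eef_rot: [-3.142, -0.0, 2.358]
force: [-1.3, -0.0, 0.4]
grip_width: 0.0003
```

```bash
python3 swing.py c | tail -5; python3 - <<'E'
from station import sensors,job
print(sensors.get_obs()['time_s']); print(job.hand_in())
E
```

```text
5 blue (np.float64(22.18), np.float64(11.93)) terra (np.float64(22.63), np.float64(74.43))
6 blue (np.float64(22.15), np.float64(12.02)) terra (np.float64(22.89), np.float64(74.78))
7 blue (np.float64(22.22), np.float64(11.99)) terra (np.float64(23.25), np.float64(74.05))
8 blue (np.float64(22.2), np.float64(11.94)) terra (np.float64(23.23), np.float64(74.7))
9 blue (np.float64(22.31), np.float64(11.99)) terra (np.float64(23.09), np.float64(74.49))
35.1
the job is handed in; nothing more can be done
None
```

The terracotta lantern now hangs by its hook from the blue lantern's loop, the rocker is on, and I handed the job in at 35.1 s. No verdict was reported.

**How it went**
- I lifted the lantern out of the crate by its stem. I stood it upright on the ware board about 15 mm from the middle, which is inside the tolerance, and let go.
- The tool can only point straight down, so I tipped the lantern over onto the board. I then took it by the foot of the block, which left the hook free.
- I passed the hook through the loop and lowered the lantern in an arc around the bar. I let go at about 30° and it swung until it came to rest.
- I pushed the green end down with the closed fingers and the rocker snapped over to on.

**Problem on the way:** on the first pull the hook tip caught on the loop bar, because the lantern sat about 5° nose-up in the grip. I backed out, lowered it and hooked it on the second try.

**Last checks**
- **Chain:** the hook and block matched the expected hung pose to within about one pixel. The blue lantern was back at its starting picture position, and both stayed within about half a pixel over the frames I compared.
- **Rocker:** the pictures show the green end down.
- **Arm:** it was backed off, clear of everything.
- **Bystanders:** I did not measure the vase, jar and bowl again at the end. My moves were planned to stay clear of them.

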